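# Change the label roll in the colour studio's label printer

### The job

Change the roll in the open label printer: take the empty cardboard core off the roll holder and put it in the green waste tray, then load the blue label roll in its place, pushing the spring guide aside to get it in and letting the guide close so that both hubs sit fully in the roll's core. Leave the other rolls, the jars and the little pot standing where they are, and let go of everything.

Things in the scene. Friction and masses are not known exactly. Their poses are not given: they have to be found in the camera images.
- printer: Desktop label printer, fixed, white, lid standing open at the back. Origin under the centre of its base (250 mm in x, 210 mm in y), on the table; x points from its front to its back (lid), y to its left, z up. The roll bay is open to above from x = -63 to 91 mm; front block at most 93 mm high, rear 100 mm. Left housing: y above 75 mm, 78 mm high; right: y below -69 mm, 108 mm high.
- lid_hinge (a point): Middle of the printer's lid hinge, at its back, 90 mm above the table. The open lid rises from here, leaning 23 degrees back, away from the bay; a shell 200 mm long, 206 mm wide, 60 mm deep, its hollow side towards the bay.
- seat (a point): Where the centre of a loaded roll or core lies: on the hub axis midway between the hubs, 88 mm above the table. Axes as the printer's; the hub axis is y. Below it the bay is empty down to 20 mm. Each hub is a blunt blue cone of smooth plastic pointing into the bay, 5 mm long, 23 mm across at its foot, 7 mm at its tip.
- fixed_hub (a point): Centre of the foot of the fixed right hub, 40 mm to the right (-y) of the seat; the cone points to +y. It sits on a narrow grey arm, 34 mm wide, whose top is 15 mm above the hub axis. A roll or core pushed left by 7 to 12 mm is off this hub; then lifting it straight up (5 to 15 N) slips it off the left hub's cone too.
- guide (a joint): Sprung left guide: a round upright grey plate, 72 mm across, carrying the left hub and sliding along the printer's y. 0: its inner face is 40 mm left of the seat, as with an 80 mm roll or core loaded. Positive (m): pushed open to the left, stop at +0.026. With nothing loaded it closes to -0.012. It pushes to the right with about 5 N at 0, 7 N at +0.015.
- guide_top (a point): Top of the sprung guide's round plate, on its inner face, 36 mm above the hub axis; moves with the guide.
- core_center (a point): Centre of the used cardboard core, a tube 32 mm outside, 26 mm inside, 80 mm long, 25 g; it starts on the hubs. Its axis is its y axis.
- tray: Green waste tray, fixed, 150 x 150 mm, 60 mm high, open top, 4 mm walls. Origin under its centre on the table.
- roll_blue_center (a point): Centre of the blue label roll to load: 64 mm across (66 mm over the corners: it is slightly twelve-sided, so it does not roll away when laid on its side), 80 mm long, with a cardboard core of 26 mm bore right through; about 0.17 to 0.34 kg. It starts standing on one end on the table, the centre 40 mm up; its axis is its z axis. Either way round is right.
- roll_yellow_center (a point): Centre of the yellow label roll, 64 mm across, standing 80 mm tall; stays where it is.
- roll_green_center (a point): Centre of the green label roll, 64 mm across, standing 80 mm tall; stays where it is.
- jar_red_center (a point): Centre of a glass jar of red pigment, red lid, 68 mm across, 87 mm tall; stays where it is.
- jar_orange_center (a point): Centre of a glass jar of orange pigment, orange lid, 68 mm across, 87 mm tall; stays where it is.
- jar_violet_center (a point): Centre of a glass jar of violet pigment, dark violet lid, 68 mm across, 87 mm tall; stays where it is.
- pot_pink_center (a point): Centre of a small round pigment pot, pink lid, 44 mm across, 26 mm tall; stays where it is.
Mind the look-alikes: they are no part of the job. There is more than one size of the tray; the job needs the larger.

How it is judged:
By the outcome, as a careful person would: the job done as asked, in the order asked, and still so for the second after the job is handed in, with the robot touching nothing.
It also fails if it takes over 70 s, if anything falls off the work surface, if the arm or the gripper's body presses on something with over 40 N, if the wrist force passes 120 N, or if a joint passes its speed limit or range.

### The arm

A 6-joint arm with a two-finger parallel gripper is mounted at the origin on the work surface. World frame = base frame: x ahead of the robot, y to its left, z up, the work surface at z = 0. Lengths are in m, angles in rad, forces in N, time in s.
With the tool pointing down it reaches from about 0.35 to 0.975 m from the base axis. Payload 4.9 kg.
Tool frame: the origin (TCP) lies on the centre line of the jaws, within the pads' length; the fingertips stand ctrl.nose_length ahead of it and the grasp point (between the pads) lies 2 mm behind it (ctrl.nose_length is the distance from the TCP to the fingertips, in m); z points along the fingers, y is the direction in which the jaws open and shut (so a half turn about z gives the same grasp; the last joint's range is limited). The gripper opens to 85 mm and grips with 20 to 120 N. Pads are 22 mm wide; open, the fingers measure 114 mm over their backs; the gripper's body (76 mm by 85 mm) begins 54 mm behind the grasp point. The pads swing forward as they close: fully open they stand 13 mm farther back than shut.
Start: joints at [-1.315, 0.053, 1.613, -0, 1.476, -0.119], TCP at [0.229, -0.582, 0.228] pointing down, gripper open.
Joint ranges: [-3.01, 3.01], [-1.01, 2.22], [0.06, 2.58], [-1.02, 4.17], [0.09, 2.62], [-3.14, 3.14]. Speed limits (rad/s): [2.57, 2.57, 3.14, 3.14, 3.14, 3.14].

### API

Orientations are given as a rotation vector (axis times angle).
In Python, from station import sensors, get_image, order, ctrl gives the robot as it stands.
- The arm moves only by the tool move_arm, never from a script. Its argument "increments" is a list of rows, each a list of 5 numbers: the shift along the tool's x, y, z in cm, then the turn about the tool's z in degrees, then the finger opening in cm, from 0 to 8.54. In form: [[dx, dy, dz, twist, gripper], ...]. A call has 1 to 5 rows; each row is the pose to reach, as a shift and turn from the pose commanded when the call began, along the tool's axes at that moment; what a row does not reach only later rows make up. A row lasts 1/8 s, in which the tool goes at most 62.5 mm and 10.7 degrees, less where a joint would pass 70% of its speed; a pose out of reach is approached as far as the arm can. A call with a gripper value outside its range is refused whole. The fingers move at their own pace and stop on an object; "newtons" is the grip in N (left out, the last holds). Time passes only in rows, so rows that repeat a pose let the fingers close. It gives the time, the measured TCP pose, the force and the opening at its end, in the units of the state.
- sensors.get_obs(): the state, without advancing time (a new reading comes with each control period).
- get_image(name): name is "side" or "top" or "wrist"; returns a dict with "image" (400x640x3 uint8, red, green, blue), "K" (3x3 intrinsics, pixels), "R" (3x3) and "t" (3): a world point X has camera coordinates R X + t. Camera axes: x right, y down, z forward; pixel columns grow to the right and rows downward; lengths in m; the calibration is good to about 2 mm. A picture is of the moment at which its call begins. There is no depth.
- order.finish_job(): hands the job in, once; it reports no verdict.
The state is a dict: "t": time; "q": joint angles; "dq": joint speeds; "effort": joint torques, N m; "tool_pos": TCP position; "tool_rot": TCP orientation; "contact_force": force on the tool from outside, world axes, zero at the start; "wrist_torque": the same for the moment, N m; "opening": finger opening in m.
Only numpy, scipy, OpenCV 4.12 (cv2) and the standard library are available. Lean on these libraries where they do the work, as an engineer would, in place of code of your own. Each camera call takes 0.05 s, during which the arm holds its last target.

## Working session

There is one attempt and no reset: what is moved stays moved. The work goes in short steps, Python scripts to look and compute and a tool call to move; the robot and the scene stay as the last step left them, time stands still between calls to the robot, and variables do not carry over. Pictures are saved under pics/ and viewed, and the job is handed in when it is done.

Besides the shell and the picture viewer there is one more tool, called after ">>>" in YAML: its name, and indented under it one key for each argument. move_arm: Moves the arm, as the interface text tells. Its arguments: {"type":"object","properties":{"increments":{"type":"array"},"newtons":{"type":"number"}},"required":["increments"]}

```bash
ls; mkdir -p pics; python3 - <<'E'
from station import sensors, get_image, order, ctrl
import cv2,numpy as np
print(ctrl.nose_length)
o=sensors.get_obs()
for k,v in o.items(): print(k,np.round(v,4))
for n in ["side","top","wrist"]:
    d=get_image(n); cv2.imwrite(f"pics/{n}0.png",d["image"][:,:,::-1]); print(n,d["K"].tolist(),np.round(d["R"],4).tolist(),np.round(d["t"],4).tolist())
E
```

```text
pics
0.017
t 0.0
q [-1.315   0.0534  1.6143 -0.      1.476  -0.1191]
dq [ 0.0003 -0.0008  0.0013  0.0008 -0.0007  0.0018]
effort [ 2.10000e-03 -3.93680e+01 -3.70174e+01  1.00000e-04  7.10000e-03
 -0.00000e+00]
tool_pos [ 0.2287 -0.581   0.227 ]
tool_rot [-3.0845e+00 -5.8500e-01  2.0000e-04]
contact_force [1.1254 0.899  0.1852]
wrist_torque [ 0.0192 -0.0365 -0.045 ]
opening 0.0857
side [[455.4140604646508, 0.0, 313.90906248438995], [0.0, 455.4140604646508, 204.74690659912056], [0.0, 0.0, 1.0]] [[-0.8294, -0.5586, -0.0004], [-0.2712, 0.4034, -0.8739], [0.4883, -0.7247, -0.4861]] [0.3689, 0.25, 1.0368]
top [[496.30629277970763, 0.0, 318.91278270355764], [0.0, 496.30629277970763, 200.8141570958919], [0.0, 0.0, 1.0]] [[0.0051, -0.9998, 0.0204], [-0.9889, -0.008, -0.1484], [0.1485, -0.0194, -0.9887]] [-0.0584, 0.4926, 1.2826]
wrist [[344.1263437903651, 0.0, 313.6614938090071], [0.0, 344.1263437903651, 196.3662380893297], [0.0, 0.0, 1.0]] [[0.3662, -0.9305, -0.0028], [-0.8943, -0.3528, 0.2754], [-0.2573, -0.0983, -0.9613]] [-0.6229, -0.0356, 0.3799]
```

View pics/side0.png

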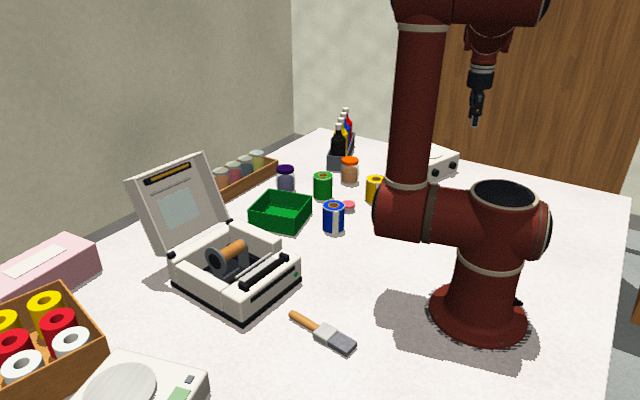

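View pics/top0.png

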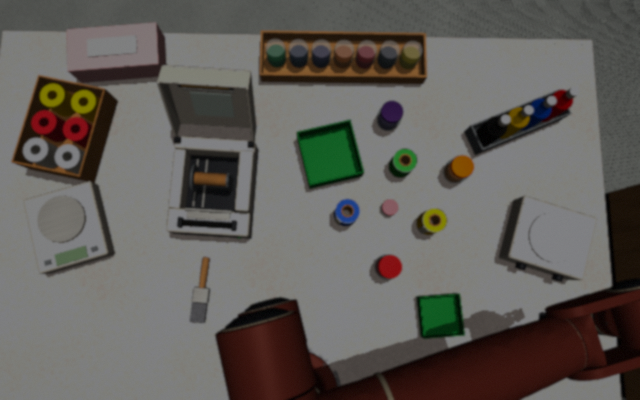

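View pics/wrist0.png

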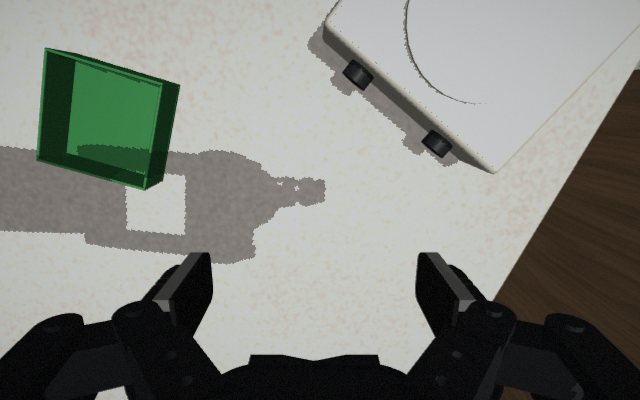

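Views: two green trays at top-view px (330,153) and (440,316); the first looks larger. The blue roll is at (347,212) and the printer at (212,190). The red jar (389,267) and pink pot (389,207) are near the roll.

```bash
cat > h.py <<'E'
from station import sensors, get_image, order, ctrl
import cv2,numpy as np
from scipy.spatial.transform import Rotation as Ro
def ray(d,u,v,z):
    c=-d["R"].T@d["t"]; r=d["R"].T@np.linalg.inv(d["K"])@np.array([u,v,1.]); s=(z-c[2])/r[2]; return c+s*r
def proj(d,X):
    p=d["K"]@(d["R"]@np.asarray(X)+d["t"]); return p[:2]/p[2]
def tri(d1,p1,d2,p2):
    P=[d["K"]@np.c_[d["R"],d["t"]] for d in(d1,d2)]
    X=cv2.triangulatePoints(P[0],P[1],np.array(p1,float).reshape(2,1),np.array(p2,float).reshape(2,1)); return (X[:3]/X[3]).ravel()
def blobs(d,lo,hi,amin=30):
    m=cv2.inRange(cv2.cvtColor(d["image"],cv2.COLOR_RGB2HSV),lo,hi)
    c,_=cv2.findContours(m,cv2.RETR_EXTERNAL,cv2.CHAIN_APPROX_NONE)
    return [k for k in c if cv2.contourArea(k)>amin]
def crop(d,x0,y0,x1,y1,f,name):
    im=cv2.resize(d["image"][y0:y1,x0:x1],None,fx=f,fy=f,interpolation=cv2.INTER_CUBIC)[:,:,::-1]
    cv2.imwrite("pics/"+name,cv2.convertScaleAbs(im,alpha=1.5))
E
python3 - <<'E'
from h import *
d=get_image("top"); s=get_image("side")
crop(d,155,60,275,245,3.2,"t_pr.png"); crop(d,280,90,500,350,2.3,"t_mid.png"); crop(s,120,140,320,330,3,"s_pr.png")
for nm,lo,hi,z in [("green",(50,120,20),(75,255,255),.06),("blue",(105,120,40),(125,255,255),.08),("pink",(165,50,80),(178,160,255),.026),("orange",(5,80,60),(20,255,255),.104)]:
    for k in blobs(d,lo,hi,40):
        r=cv2.minAreaRect(k); b=[ray(d,*p,z)[:2].round(3).tolist() for p in cv2.boxPoints(r)]
        print(nm,np.round(r[0],1),cv2.contourArea(k),"ctr",ray(d,*r[0],z)[:2].round(3),"box",b)
E
```

```text
green [440.3 315.4] 1629.5 ctr [ 0.198 -0.364] box [[0.244, -0.307], [0.254, -0.416], [0.152, -0.421], [0.142, -0.314]]
green [395.7 170.7] 61.5 ctr [ 0.572 -0.257] box [[0.58, -0.233], [0.595, -0.245], [0.563, -0.282], [0.548, -0.269]]
green [404.  159.5] 355.0 ctr [ 0.602 -0.28 ] box [[0.631, -0.251], [0.631, -0.31], [0.574, -0.309], [0.574, -0.25]]
green [329.7 153.6] 3003.5 ctr [ 0.617 -0.083] box [[0.673, 0.007], [0.71, -0.138], [0.56, -0.172], [0.525, -0.028]]
green [276.6  60.4] 77.5 ctr [0.875 0.063] box [[0.885, 0.084], [0.892, 0.045], [0.866, 0.041], [0.859, 0.08]]
blue [346.8 211.3] 414.5 ctr [ 0.46  -0.126] box [[0.459, -0.084], [0.502, -0.127], [0.461, -0.168], [0.418, -0.125]]
blue [541.2 108.1] 220.5 ctr [ 0.742 -0.647] box [[0.767, -0.62], [0.773, -0.673], [0.717, -0.674], [0.711, -0.622]]
pink [389.5 207. ] 175.0 ctr [ 0.479 -0.245] box [[0.479, -0.217], [0.508, -0.246], [0.48, -0.273], [0.451, -0.245]]
pink [365.5  52. ] 93.0 ctr [ 0.919 -0.184] box [[0.904, -0.166], [0.934, -0.166], [0.935, -0.203], [0.905, -0.203]]
orange [203.6 272.1] 165.5 ctr [0.303 0.229] box [[0.268, 0.241], [0.342, 0.233], [0.339, 0.217], [0.266, 0.225]]
orange [434.5 219.5] 72.5 ctr [ 0.438 -0.346] box [[0.449, -0.335], [0.449, -0.357], [0.426, -0.357], [0.426, -0.334]]
orange [209.8 178. ] 319.5 ctr [0.539 0.223] box [[0.528, 0.264], [0.557, 0.262], [0.551, 0.182], [0.522, 0.183]]
orange [461.5 166.5] 415.0 ctr [ 0.575 -0.419] box [[0.605, -0.391], [0.606, -0.45], [0.545, -0.448], [0.545, -0.389]]
orange [ 58.2 125.1] 6269.5 ctr [0.673 0.613] box [[0.576, 0.723], [0.824, 0.677], [0.773, 0.5], [0.527, 0.551]]
orange [342.8  53.7] 7353.0 ctr [ 0.877 -0.115] box [[0.814, 0.105], [0.942, 0.106], [0.941, -0.34], [0.813, -0.334]]
```

View pics/t_pr.png

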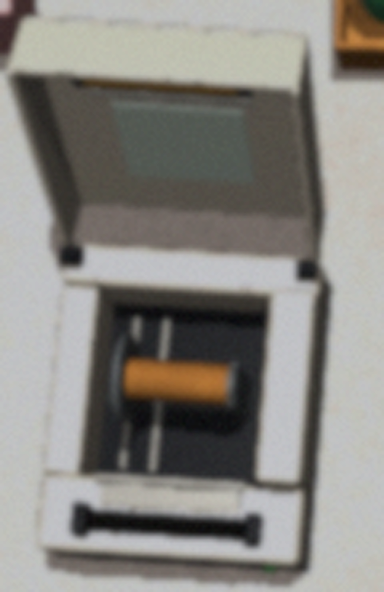

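View pics/t_mid.png

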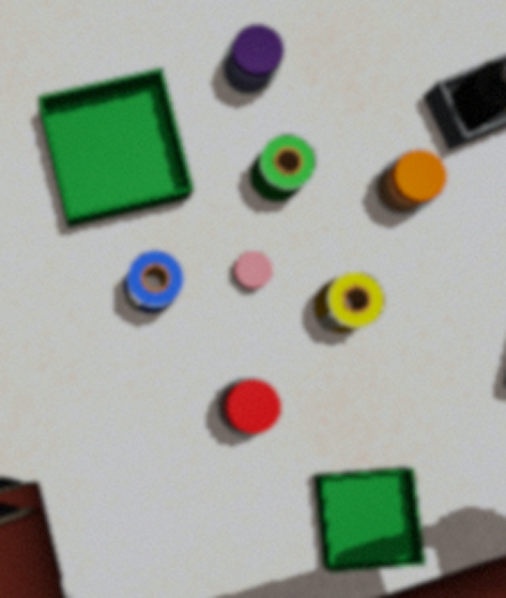

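View pics/s_pr.png

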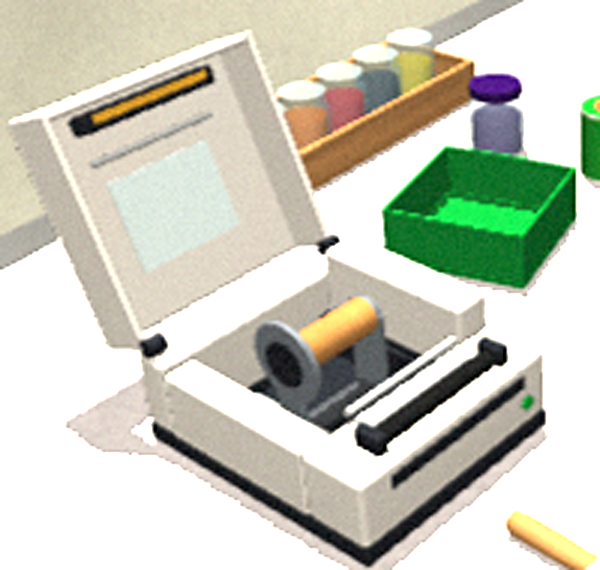

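The larger tray is the one centred at (0.617,-0.083) with a 150 mm box; the other measures about 105 mm. The blue roll standing at px (347,212) is unique. Printer yaw is roughly -4°. I'll bring the wrist camera over the printer.

```bash
cat >> h.py <<'E'
def rel(tgt,yaw=None):
    """cm in tool axes + twist deg from measured pose"""
    o=sensors.get_obs(); R=Ro.from_rotvec(o["tool_rot"]).as_matrix()
    y0=np.degrees(np.arctan2(R[1,0],R[0,0]))
    dv=R.T@(np.array(tgt)-o["tool_pos"])*100
    print("pos",np.round(o["tool_pos"],4),"yaw",round(y0,2),"tilt",np.round(R[:,2],3),"rel cm",np.round(dv,2),"twist",None if yaw is None else round(y0-yaw,1),"t",round(o["t"],2))
E
python3 - <<'E'
from h import *
rel([.54,.14,.33],85.7)
d=get_image("wrist"); o=sensors.get_obs(); R=Ro.from_rotvec(o["tool_rot"]).as_matrix()
C=-d["R"].T@d["t"]; print("cam in tool",R.T@(C-o["tool_pos"]), "axis in tool",R.T@d["R"][2])
t=get_image("top"); print(-t["R"].T@t["t"])
E
```

```text
pos [ 0.2287 -0.5813  0.2276] yaw 21.48 tilt [-0.     0.001 -1.   ] rel cm [ 55.38 -55.73 -10.18] twist -64.2 t 0.25
cam in tool [ 0.0704764  -0.00074479 -0.14593821] axis in tool [-0.2756449  -0.00122108  0.96125876]
[ 0.29692309 -0.0294801   1.34241439]
```

>>> move_arm:
  increments:
    - [58.5,-64,-10,-64.2,8.5]
    - [58.5,-64,-10,-64.2,8.5]
    - [58.5,-64,-10,-64.2,8.5]
    - [58.5,-64,-10,-64.2,8.5]
    - [58.5,-64,-10,-64.2,8.5]

```text
t: 0.98
tool_pos: [0.3402, -0.2899, 0.2644]
tool_rot: [2.483, 1.923, 0.001]
contact_force: [0.7, 0.4, 0.7]
opening: 0.0852
```

```bash
python3 - <<'E'
from h import *
rel([.54,.23,.33],85.7); print(sensors.get_obs()["q"].round(3))
E
```

```text
pos [ 0.3402 -0.2899  0.2644] yaw 75.51 tilt [ 0.001 -0.    -1.   ] rel cm [55.33  6.34 -6.57] twist -10.2 t 0.97
[-0.873 -0.414  1.961  0.     1.593 -0.62 ]
```

>>> move_arm:
  increments:
    - [55.3,6.3,-6.6,-10,8.5]
    - [55.3,6.3,-6.6,-10,8.5]
    - [55.3,6.3,-6.6,-10,8.5]
    - [55.3,6.3,-6.6,-10,8.5]
    - [55.3,6.3,-6.6,-10,8.5]

```text
t: 1.6
tool_pos: [0.453, -0.0005, 0.3014]
tool_rot: [2.312, 2.125, 0.001]
contact_force: [1.2, 0.6, -0.7]
opening: 0.0848
```

```bash
python3 - <<'E'
from h import *
rel([.54,.23,.33],85.7); print(sensors.get_obs()["q"].round(3))
E
```

```text
pos [ 0.453  -0.0005  0.3014] yaw 85.19 tilt [ 0.001 -0.    -1.   ] rel cm [23.7   6.75 -2.85] twist -0.5 t 1.6
[-0.166 -0.408  1.897 -0.     1.652 -0.082]
```

>>> move_arm:
  increments:
    - [23.7,6.7,-2.9,0,8.5]
    - [23.7,6.7,-2.9,0,8.5]
    - [23.7,6.7,-2.9,0,8.5]
    - [23.7,6.7,-2.9,0,8.5]
    - [23.7,6.7,-2.9,0,8.5]

```text
t: 2.22
tool_pos: [0.5397, 0.2313, 0.3294]
tool_rot: [-2.307, -2.131, 0.001]
contact_force: [-1.1, 0.0, -1.0]
opening: 0.0848
```

```bash
python3 - <<'E'
from h import *
rel([.54,.23,.33],85.7); print(sensors.get_obs()["q"].round(3))
w=get_image("wrist"); crop(w,60,0,600,400,1.4,"w_pr.png"); cv2.imwrite("pics/w1.png",w["image"][:,:,::-1])
for k in blobs(w,(5,90,60),(25,255,255),300):
    r=cv2.minAreaRect(k); print(r, [ray(w,*p,.088)[:2].round(4).tolist() for p in cv2.boxPoints(r)])
E
```

```text
pos [0.5397 0.2313 0.3294] yaw 85.47 tilt [-0.001  0.    -1.   ] rel cm [-0.13  0.04 -0.06] twist -0.2 t 2.23
[ 2.780e-01 -7.700e-02  1.575e+00  1.000e-03  1.644e+00  3.570e-01]
((140.0, 153.5), (13.0, 64.0), 90.0) [[0.3102, 0.2673], [0.382, 0.2616], [0.3792, 0.247], [0.3066, 0.2528]]
((315.5781555175781, 170.95477294921875), (68.37544250488281, 28.03077507019043), 88.99491119384766) [[0.5277, 0.2613], [0.5589, 0.2594], [0.555, 0.1795], [0.522, 0.1815]]
((587.0961303710938, 204.01922607421875), (15.493172645568848, 158.06959533691406), 11.309932708740234) [[0.8417, 0.0576], [0.8528, 0.2488], [0.87, 0.2441], [0.8613, 0.0518]]
```

View pics/w_pr.png

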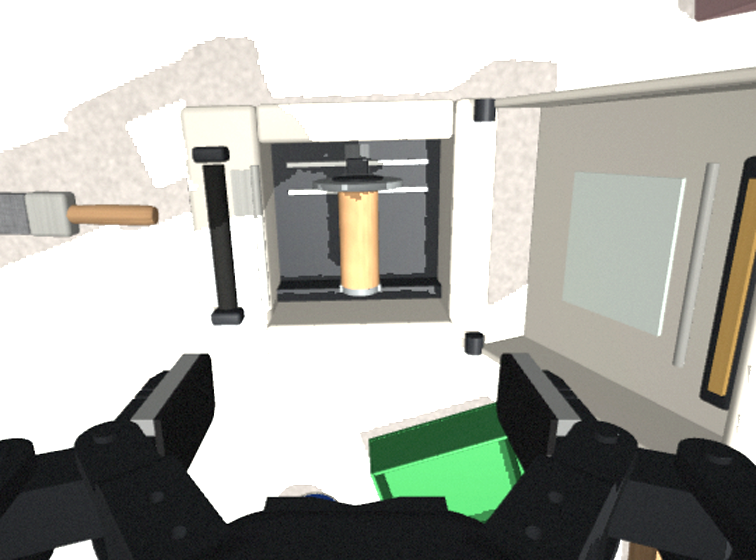

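```bash
python3 - <<'E'
from h import *
rel([.541,.2235,.16],86.5); rel([.541,.2235,.086],86.5)
w=cv2.imread("pics/w1.png"); d=get_image("wrist"); t=get_image("top"); s=get_image("side")
# core ends from side view: orange blob
for n,c in(("side",s),("top",t)):
  for k in blobs(c,(5,90,60),(20,255,255),60):
    r=cv2.minAreaRect(k)
    if (n=="side" and 190<r[0][0]<260 and 230<r[0][1]<275) or (n=="top" and 195<r[0][0]<225 and r[0][1]<200): print(n,r,cv2.boxPoints(r).round(1).tolist())
for X in([.541,.2235,.088],[.541+.04*.061,.2235+.04,.088],[.541-.04*.061,.2235-.04,.088]): print(proj(s,X).round(1),proj(t,X).round(1),proj(d,X).round(1))
crop(s,190,225,260,285,9,"s_core.png")
E
```

```text
pos [0.5393 0.2295 0.3294] yaw 85.35 tilt [-0.001 -0.001 -1.   ] rel cm [-0.57  0.23 16.94] twist -1.1 t 2.27
pos [0.5393 0.2295 0.3294] yaw 85.35 tilt [-0.001 -0.001 -1.   ] rel cm [-0.57  0.24 24.34] twist -1.1 t 2.27
side ((232.98825073242188, 249.05294799804688), (13.115100860595703, 25.079753875732422), 57.528804779052734) [[218.89999389648438, 250.3000030517578], [240.0, 236.8000030517578], [247.10000610351562, 247.89999389648438], [225.89999389648438, 261.29998779296875]]
top ((211.70797729492188, 178.38055419921875), (28.07101821899414, 12.106457710266113), 3.814074993133545) [[197.3000030517578, 183.5], [198.10000610351562, 171.39999389648438], [226.10000610351562, 173.3000030517578], [225.3000030517578, 185.39999389648438]]
[228.9 253.2] [210.7 178.5] [315.7 167.5]
[216.3 261. ] [195.  177.4] [315. 132.]
[240.8 245.7] [226.3 179.5] [316.3 201.1]
```

View pics/s_core.png

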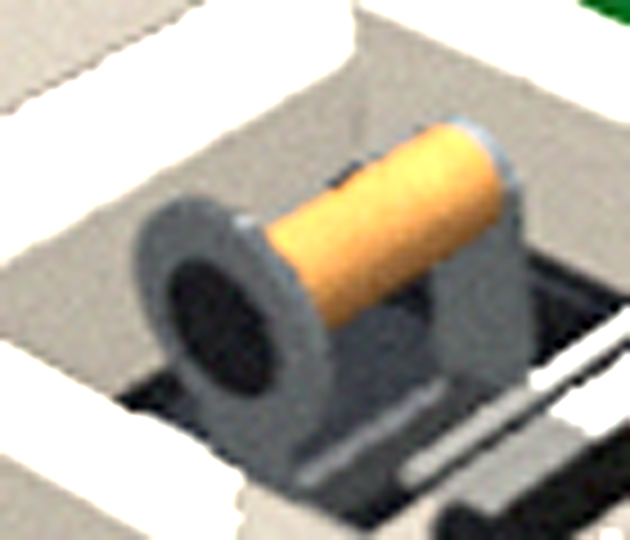

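```bash
python3 - <<'E'
from h import *
t=get_image("top"); s=get_image("side")
ya=np.array([.061,.998,0]); xa=np.array([.998,-.061,0])
a=np.linspace(0,2*np.pi,60)
for yo in (.2235,.2205,.2175):
  c=np.array([.541,yo,.088])
  for nm,d,ax in(("side",s,np.array([.8435,-.5370])),("top",t,np.array([1,.066])/1.002)):
    pr=np.array([proj(d,c-.04*ya+.016*(np.cos(k)*xa+np.sin(k)*np.array([0,0,1]))) for k in a])
    pl=np.array([proj(d,c+.04*ya+.016*(np.cos(k)*xa+np.sin(k)*np.array([0,0,1]))) for k in a])
    n=np.array([-ax[1],ax[0]])
    print(yo,nm,"R ext",(pr@ax).max().round(1),"L ext",(pl@ax).min().round(1),"perp",(pr@n).min().round(1),(pr@n).max().round(1))
print("obs side R",np.array([243.5,242.3])@[.8435,-.537], "perp", [np.array(p)@[.537,.8435] for p in([240,236.8],[247.1,247.9])])
print("obs top R/L",np.array([[225.7,179.3],[197.7,177.5]])@np.array([1,.066])/1.002,"perp",[np.array(p)@np.array([-.066,1])/1.002 for p in([197.3,183.5],[198.1,171.4])])
E
```

```text
0.2235 side R ext 74.9 L ext 38.8 perp 330.1 343.1
0.2235 top R ext 238.8 L ext 204.8 perp 158.0 170.5
0.2205 side R ext 75.9 L ext 39.9 perp 330.1 343.0
0.2205 top R ext 239.9 L ext 206.0 perp 158.0 170.5
0.2175 side R ext 76.8 L ext 41.0 perp 330.0 343.0
0.2175 top R ext 241.1 L ext 207.2 perp 157.9 170.4
obs side R 75.27715 perp [np.float64(328.62080000000003), np.float64(341.79635)]
obs top R/L [237.05968064 208.99700599] perp [np.float64(170.13792415169658), np.float64(158.00938123752496)]
```

>>> move_arm:
  increments:
    - [-0.7,0.2,6,-1.1,7]
    - [-0.7,0.2,12,-1.1,7]
    - [-0.7,0.2,17,-1.1,7]
    - [-0.7,0.2,17,-1.1,7]

```text
t: 3.02
tool_pos: [0.5372, 0.2189, 0.1548]
tool_rot: [-2.29, -2.143, 0.014]
contact_force: [0.4, 0.0, 0.9]
opening: 0.0704
```

```bash
python3 - <<'E'
from h import *
rel([.541,.2215,.086],86.5)
w=get_image("wrist"); crop(w,60,0,600,400,1.4,"w_pr2.png"); s=get_image("side"); crop(s,150,180,300,300,5,"s2.png")
E
```

```text
pos [0.5372 0.2189 0.1548] yaw 86.2 tilt [-0.01  -0.003 -1.   ] rel cm [0.31 0.43 6.87] twist -0.3 t 3.02
```

View pics/w_pr2.png

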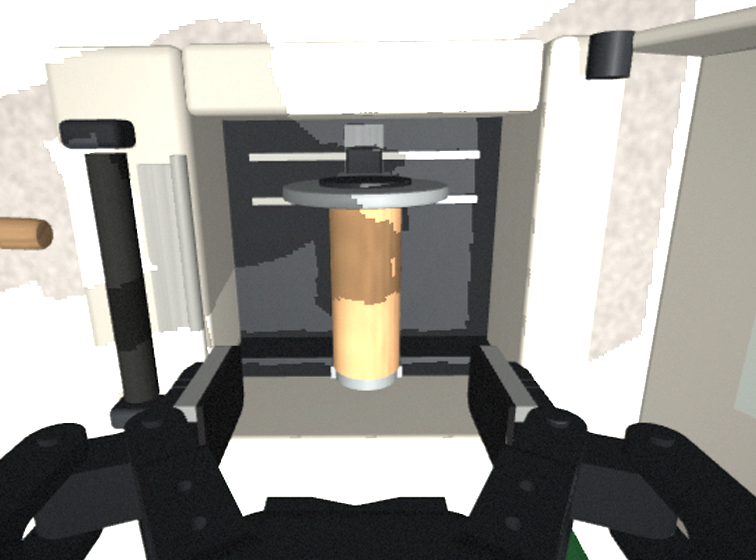

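View pics/s2.png

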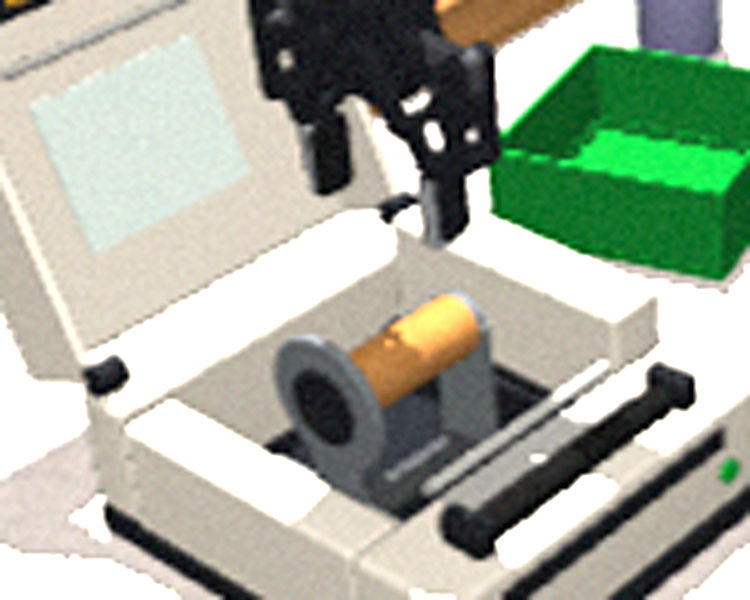

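```bash
python3 - <<'E'
from h import *
w=get_image("wrist")
for p,z in [((365/1.4+60,372/1.4),.103),((331/1.4+60,300/1.4),.09),((402/1.4+60,300/1.4),.09),((366/1.4+60,204/1.4),.118)]: print(ray(w,*p,z).round(4))
rel([.541,.2215,.086],86.5)
E
```

```text
[0.5439 0.1851 0.103 ]
[0.5298 0.2173 0.09  ]
[0.5636 0.2151 0.09  ]
[0.5488 0.2656 0.118 ]
pos [0.5424 0.2208 0.1631] yaw 86.25 tilt [ 0.005  0.001 -1.   ] rel cm [ 0.05 -0.18  7.71] twist -0.3 t 3.17
```

```bash
python3 - <<'E'
from h import *
rel([.541,.2215,.086],86.5)
w=get_image("wrist"); crop(w,60,0,600,400,1.4,"w_pr3.png")
for k in blobs(w,(5,60,60),(25,255,255),1000):
    x,y,ww,hh=cv2.boundingRect(k); k=k[:,0]; print(x,y,ww,hh)
    for v in (y+10,y+hh//2,y+hh-20):
        q=k[k[:,1]==v][:,0]; print(v,q.min(),q.max(),ray(w,q.min()-.5,v,.09).round(4),ray(w,q.max()+.5,v,.09).round(4))
    print("right end",ray(w,x+ww/2,y+hh-3,.103).round(4))
rel([.541,.2215,.086],86.5)
E
```

```text
pos [0.5424 0.2208 0.1631] yaw 86.25 tilt [ 0.005  0.001 -1.   ] rel cm [ 0.05 -0.18  7.71] twist -0.3 t 3.17
0 157 94 23
167 0 93 [0.3426 0.2621 0.09  ] [0.4029 0.2581 0.09  ]
168 0 93 [0.3424 0.2615 0.09  ] [0.4027 0.2575 0.09  ]
160 0 89 [0.3441 0.2666 0.09  ] [0.4014 0.2628 0.09  ]
right end [0.3816 0.2559 0.103 ]
287 150 50 119
160 287 335 [0.5275 0.2544 0.09  ] [0.5589 0.2524 0.09  ]
209 288 335 [0.5252 0.2214 0.09  ] [0.5573 0.2192 0.09  ]
249 290 335 [0.5241 0.1923 0.09  ] [0.5559 0.1901 0.09  ]
right end [0.5393 0.185  0.103 ]
pos [0.5428 0.221  0.1637] yaw 86.26 tilt [ 0.006  0.002 -1.   ] rel cm [ 0.02 -0.22  7.77] twist -0.2 t 3.23
```

View pics/w_pr3.png

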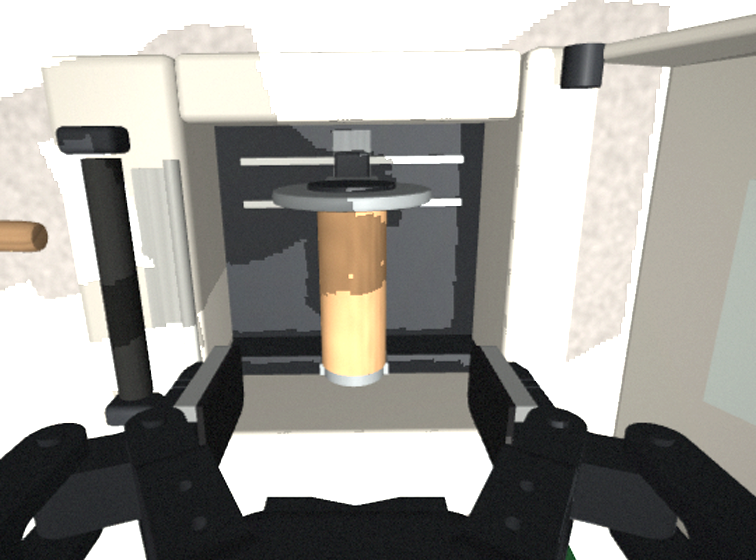

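>>> move_arm:
  increments:
    - [0.1,-0.1,2.5,-0.4,7]
    - [0.2,-0.1,5,-0.4,7]
    - [0.2,-0.1,7.2,-0.4,7]
    - [0.2,-0.1,7.5,-0.4,6]
    - [0.2,-0.1,7.5,-0.4,5]

```text
t: 3.85
tool_pos: [0.5412, 0.2233, 0.0871]
tool_rot: [2.284, 2.155, 0.005]
contact_force: [-0.8, 0.5, 0.4]
opening: 0.0498
```

```bash
python3 - <<'E'
from h import *
w=get_image("wrist"); crop(w,60,0,600,400,1.4,"w_pr4.png")
rel([.541,.223,.086],86.5)
E
```

```text
pos [0.5413 0.2233 0.0872] yaw 86.69 tilt [ 0.004  0.001 -1.   ] rel cm [-0.03 -0.03  0.12] twist 0.2 t 3.9
```

View pics/w_pr4.png

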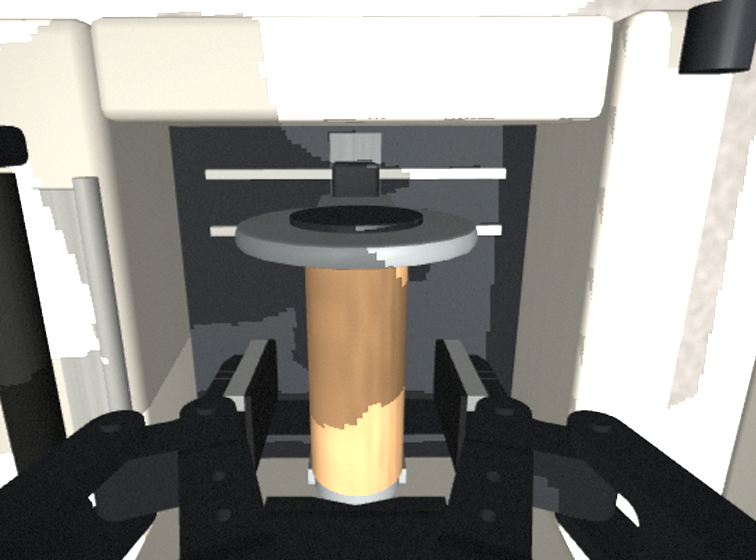

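The core (crop px 357,380) sits centred between the pads, so I'll close.

>>> move_arm:
  increments:
    - [0,0,0.1,0,2.8]
    - [0,0,0.1,0,2.8]
    - [0,0,0.1,0,2.8]
    - [0,0,0.1,0,2.8]
  newtons: 40

```text
t: 4.4
tool_pos: [0.5407, 0.2232, 0.0848]
tool_rot: [2.284, 2.156, 0.004]
contact_force: [1.8, 0.3, 4.2]
opening: 0.0304
```

>>> move_arm:
  increments:
    - [0.5,0,0,0,2.6]
    - [1.0,0,0,0,2.6]
    - [1.0,0,0,0,2.6]

```text
t: 4.78
tool_pos: [0.5403, 0.2315, 0.0834]
tool_rot: [2.283, 2.155, -0.005]
contact_force: [1.7, -5.8, 2.4]
opening: 0.0301
```

>>> move_arm:
  increments:
    - [0,0,-1,0,2.6]
    - [0,0,-2.5,0,2.6]
    - [0,0,-4.5,0,2.6]
    - [0,0,-7,0,2.6]
    - [0,0,-9,0,2.6]

```text
t: 5.4
tool_pos: [0.5398, 0.2331, 0.174]
tool_rot: [-2.284, -2.155, 0.001]
contact_force: [0.3, 0.4, -1.0]
opening: 0.0303
```

```bash
python3 - <<'E'
from h import *
w=get_image("wrist"); crop(w,60,0,600,400,1.4,"w5.png"); s=get_image("side"); crop(s,150,140,300,290,4,"s5.png")
rel([.617,-.083,.18],90)
E
```

```text
pos [0.5416 0.2337 0.1767] yaw 86.71 tilt [ 0.004  0.002 -1.   ] rel cm [-31.18   9.35  -0.35] twist -3.3 t 5.5
```

View pics/w5.png

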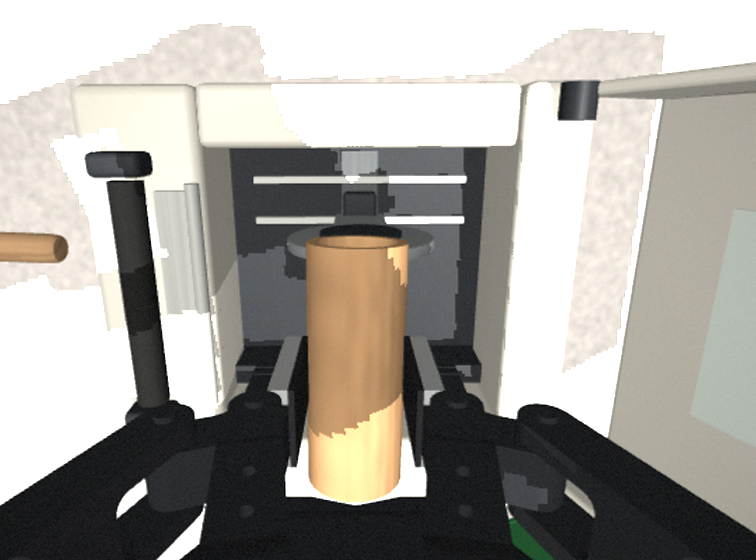

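View pics/s5.png

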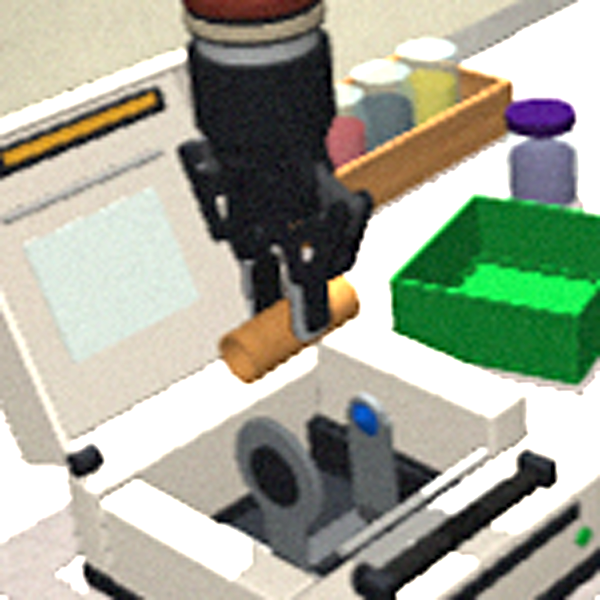

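>>> move_arm:
  increments:
    - [-31.2,9.3,-2,-15,2.6]
    - [-31.2,9.3,-2,-15,2.6]
    - [-31.2,9.3,-2,-15,2.6]
    - [-31.2,9.3,-2,-15,2.6]
    - [-31.2,9.3,-2,-15,2.6]

```text
t: 6.12
tool_pos: [0.6108, -0.068, 0.1917]
tool_rot: [-1.982, -2.435, 0.0]
contact_force: [1.8, 0.5, -1.0]
opening: 0.03
```

```bash
python3 - <<'E'
from h import *
rel([.617,-.083,.03],102)
E
```

```text
pos [ 0.6108 -0.068   0.1917] yaw 101.7 tilt [-0.001  0.001 -1.   ] rel cm [-1.61  0.32 16.17] twist -0.3 t 6.12
```

>>> move_arm:
  increments:
    - [-0.5,0.1,2,0,2.6]
    - [-0.5,0.1,4,0,2.6]

```text
t: 6.38
tool_pos: [0.6124, -0.0709, 0.1504]
tool_rot: [-1.983, -2.434, 0.0]
contact_force: [0.6, 0.6, -0.4]
opening: 0.0297
```

```bash
python3 - <<'E'
from h import *
w=get_image("wrist"); crop(w,60,0,600,400,1.4,"w6.png")
rel([.617,-.083,.03],102)
E
```

```text
pos [ 0.6102 -0.0696  0.1465] yaw 101.72 tilt [-0.008  0.003 -1.   ] rel cm [-1.5   0.48 11.64] twist -0.3 t 6.42
```

View pics/w6.png

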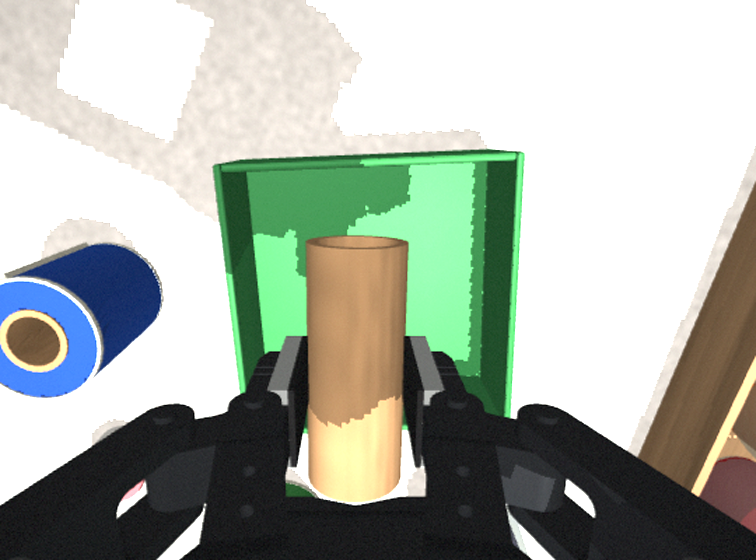

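>>> move_arm:
  increments:
    - [-1.4,0.4,4,0,2.6]
    - [-1.4,0.4,8,0,2.6]
    - [-1.4,0.4,11.4,0,2.6]
    - [-1.4,0.4,11.6,0,2.6]
    - [-1.4,0.4,11.6,0,4.5]

```text
t: 7.05
tool_pos: [0.6201, -0.083, 0.0373]
tool_rot: [1.982, 2.437, 0.0]
contact_force: [0.5, -0.6, 0.8]
opening: 0.0448
```

>>> move_arm:
  increments:
    - [0,0,0,0,4.8]
    - [0,0,0,0,4.8]
    - [0,0,-5,0,4.8]
    - [0,0,-11,0,4.8]
    - [0,0,-17,0,7]

```text
t: 7.68
tool_pos: [0.6197, -0.0842, 0.2093]
tool_rot: [1.983, 2.435, 0.001]
contact_force: [1.2, -0.3, 0.3]
opening: 0.0647
```

```bash
python3 - <<'E'
from h import *
w=get_image("wrist"); crop(w,60,0,600,400,1.4,"w7.png"); t=get_image("top"); crop(t,280,100,460,260,4,"t7.png")
rel([.46,-.126,.2],86.5)
E
```

```text
pos [ 0.6246 -0.0854  0.2182] yaw 101.68 tilt [ 0.017 -0.004 -1.   ] rel cm [ -0.63 -16.96   1.55] twist 15.2 t 7.78
```

View pics/w7.png

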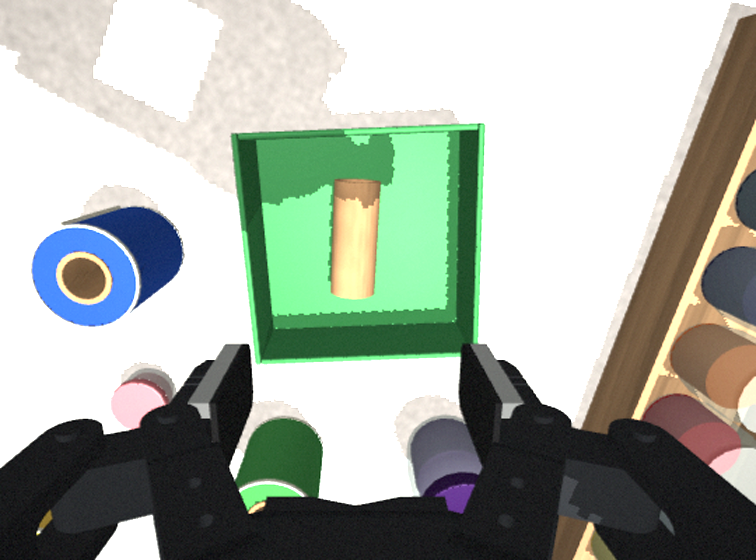

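The core lies in the tray (crop px 355,240). The blue roll's top ring is at crop px (86,277).

```bash
python3 - <<'E'
from h import *
w=get_image("wrist")
for k in blobs(w,(100,150,150),(120,255,255),500):
    e=cv2.fitEllipse(cv2.convexHull(k)); print(e, ray(w,*e[0],.08).round(4))
rel([.462,-.126,.2],86.5)
E
```

```text
((115.35746765136719, 191.55166625976562), (64.42626953125, 76.57037353515625), 124.94159698486328) [ 0.4638 -0.1254  0.08  ]
pos [ 0.6228 -0.085   0.2138] yaw 101.68 tilt [ 0.011 -0.003 -1.   ] rel cm [ -0.75 -16.59   1.21] twist 15.2 t 7.83
```

>>> move_arm:
  increments:
    - [-0.5,-6,1,8,8.5]
    - [-0.5,-12,1,15,8.5]
    - [-0.5,-16.8,1.5,15,8.5]
    - [-0.5,-16.8,1.5,15,8.5]

```text
t: 8.32
tool_pos: [0.4529, -0.1228, 0.189]
tool_rot: [-2.285, -2.151, 0.003]
contact_force: [0.0, 0.4, -0.1]
opening: 0.085
```

```bash
python3 - <<'E'
from h import *
rel([.462,-.126,.2],86.5)
w=get_image("wrist"); crop(w,60,0,600,400,1.4,"w8.png")
for k in blobs(w,(100,120,100),(122,255,255),300):
    x=cv2.convexHull(k); e=cv2.fitEllipse(x); print(e, ray(w,*e[0],.08).round(4))
rel([.462,-.126,.2],86.5)
E
```

```text
pos [ 0.4529 -0.1228  0.189 ] yaw 86.56 tilt [-0.004  0.001 -1.   ] rel cm [-0.26  0.93 -1.1 ] twist 0.1 t 8.32
((328.6230773925781, 196.2648162841797), (75.76254272460938, 79.15762329101562), 83.35177612304688) [ 0.464  -0.1254  0.08  ]
pos [ 0.4547 -0.123   0.1903] yaw 86.6 tilt [-0.001  0.001 -1.   ] rel cm [-0.26  0.74 -0.98] twist 0.1 t 8.38
```

View pics/w8.png

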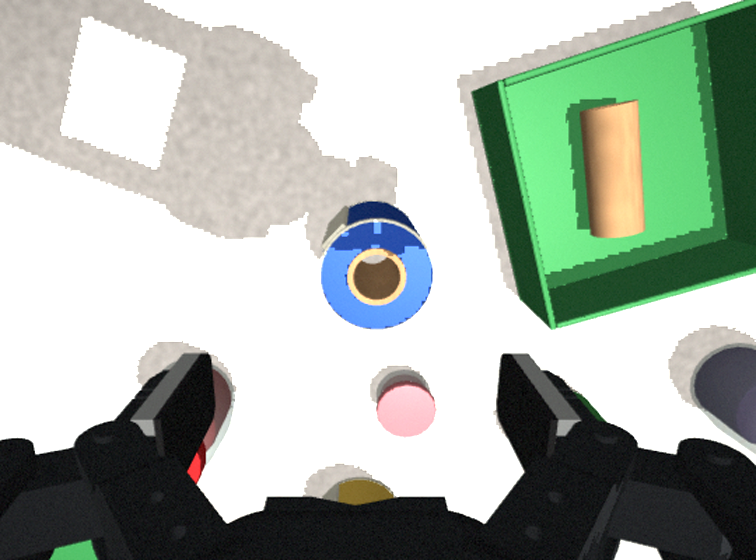

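>>> move_arm:
  increments:
    - [-0.2,0.8,2,0,8.5]
    - [-0.2,0.8,6,0,8.5]
    - [-0.2,0.8,10,0,8.5]
    - [-0.2,0.8,12.4,0,8.5]
    - [-0.2,0.8,12.4,0,8.5]

```text
t: 9.0
tool_pos: [0.4632, -0.1246, 0.0652]
tool_rot: [-2.28, -2.154, 0.003]
contact_force: [-0.4, -0.9, 0.8]
opening: 0.0852
```

```bash
python3 - <<'E'
from h import *
rel([.464,-.1254,.063],86.5)
w=get_image("wrist"); crop(w,60,0,600,400,1.4,"w9.png")
E
```

```text
pos [ 0.4632 -0.1246  0.0652] yaw 86.72 tilt [-0.005  0.002 -1.   ] rel cm [-0.08  0.09  0.22] twist 0.2 t 9.0
```

View pics/w9.png

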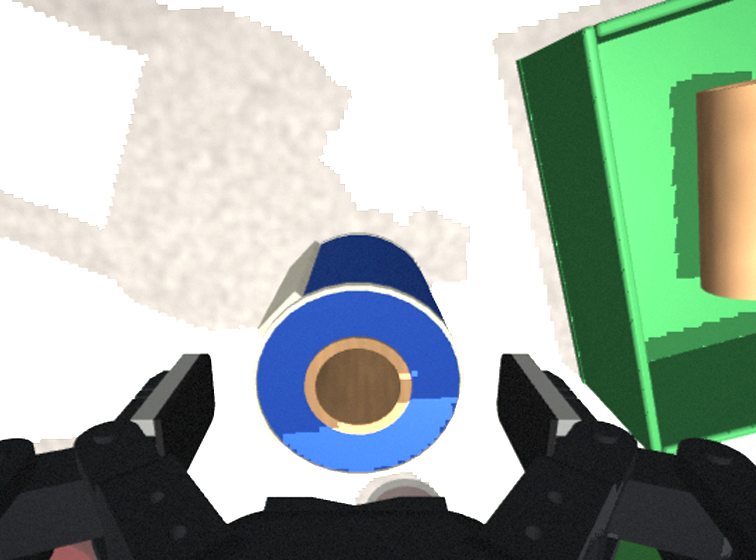

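The blue roll is centred between the pads (crop px 358,385). I'll grip it.

>>> move_arm:
  increments:
    - [-0.1,0.1,0.2,0,6.2]
    - [-0.1,0.1,0.2,0,6.0]
    - [-0.1,0.1,0.2,0,6.0]
    - [-0.1,0.1,0.2,0,6.0]
  newtons: 25

```text
t: 9.55
tool_pos: [0.4664, -0.1272, 0.0678]
tool_rot: [2.283, 2.154, 0.001]
contact_force: [-1.5, 0.6, 6.5]
opening: 0.0633
```

>>> move_arm:
  increments:
    - [0,0,-1,0,6]
    - [0,-1,-1.5,0,6]
    - [0,-2.5,-1.5,0,6]
    - [0,-4.3,-1.5,0,6]
    - [0,-4.3,-1.5,0,6]

```text
t: 10.18
tool_pos: [0.4209, -0.1238, 0.0802]
tool_rot: [-2.285, -2.155, 0.0]
contact_force: [-0.1, 0.2, -2.3]
opening: 0.0631
```

```bash
python3 - <<'E'
from h import *
rel([.42,-.1254,.063],86.5)
w=get_image("wrist"); crop(w,60,0,600,400,1.4,"w10.png");s=get_image("side"); crop(s,280,150,430,270,4,"s10.png")
E
```

```text
pos [ 0.4209 -0.1238  0.0802] yaw 86.65 tilt [-0.  0. -1.] rel cm [-0.17 -0.08  1.72] twist 0.2 t 10.18
```

View pics/w10.png

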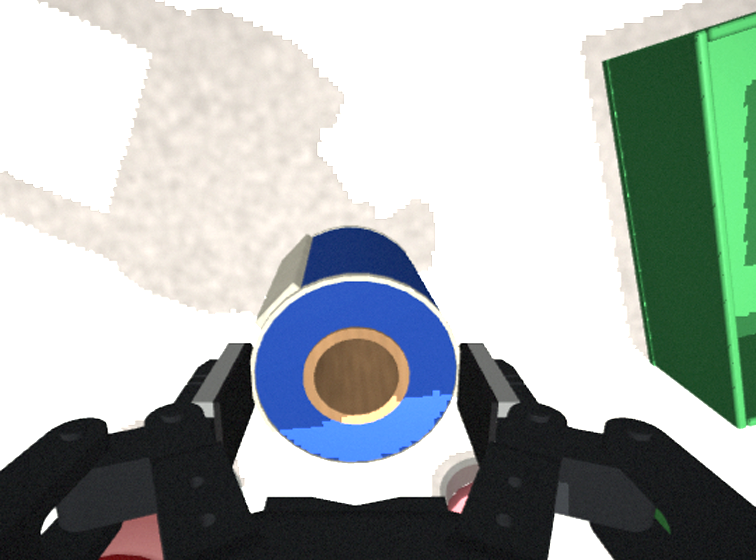

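View pics/s10.png

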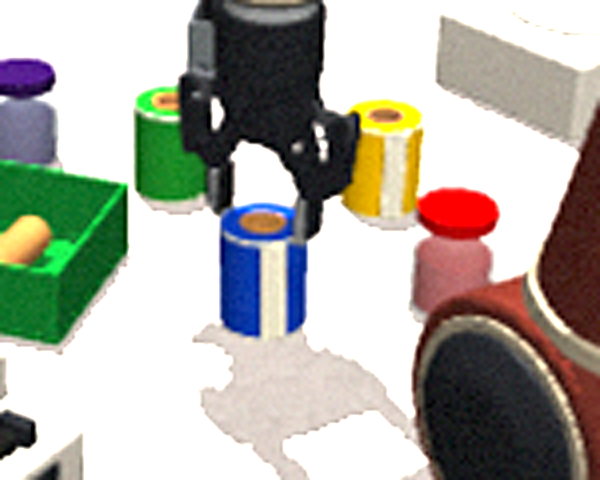

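>>> move_arm:
  increments:
    - [0,0,1.3,0,6]
    - [0.9,0,1.2,0,6]
    - [1.9,0,0.95,0,6]
    - [2.9,0,0.8,0,6]
    - [3.8,0,0.8,0,6]

```text
t: 10.9
tool_pos: [0.424, -0.0851, 0.072]
tool_rot: [-2.283, -2.156, 0.0]
contact_force: [-1.0, 0.7, -3.1]
opening: 0.0629
```

```bash
python3 - <<'E'
from h import *
rel([.42,-.1254,.063],86.5)
s=get_image("side"); crop(s,280,150,430,270,4,"s11.png")
E
```

```text
pos [ 0.424  -0.0851  0.072 ] yaw 86.71 tilt [-0.001  0.001 -1.   ] rel cm [-4.05 -0.17  0.9 ] twist 0.2 t 10.9
```

View pics/s11.png

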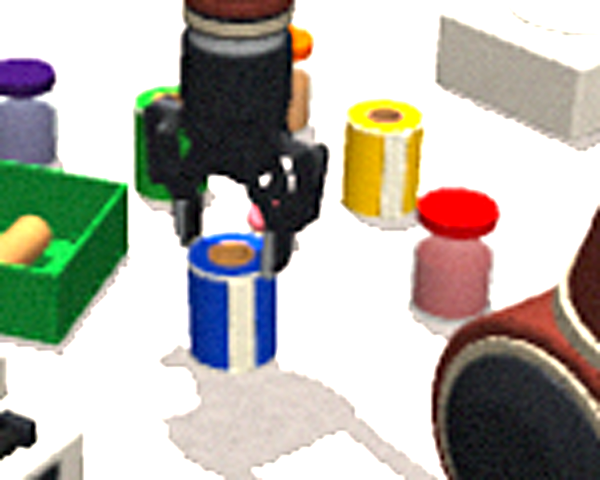

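>>> move_arm:
  increments:
    - [0,0,0.4,0,6]
    - [0,0,0.7,0,6]
    - [0,0,0.7,0,6]

```text
t: 11.32
tool_pos: [0.4245, -0.0872, 0.0671]
tool_rot: [2.284, 2.156, -0.003]
contact_force: [-6.0, -2.5, 8.3]
opening: 0.0634
```

>>> move_arm:
  increments:
    - [1.2,0,-0.45,0,6]
    - [2.5,0,-0.7,0,6]
    - [3.8,0,-0.65,0,6]
    - [3.8,0,-0.65,0,6]

```text
t: 11.82
tool_pos: [0.4262, -0.047, 0.0716]
tool_rot: [-2.282, -2.158, 0.001]
contact_force: [-0.3, -0.8, -2.4]
opening: 0.0632
```

```bash
python3 - <<'E'
from h import *
rel([.42,-.1254,.063],86.5)
s=get_image("side"); crop(s,280,150,430,270,4,"s12.png")
E
```

```text
pos [ 0.4262 -0.047   0.0716] yaw 86.81 tilt [-0.001  0.    -1.   ] rel cm [-7.86 -0.18  0.86] twist 0.3 t 11.82
```

View pics/s12.png

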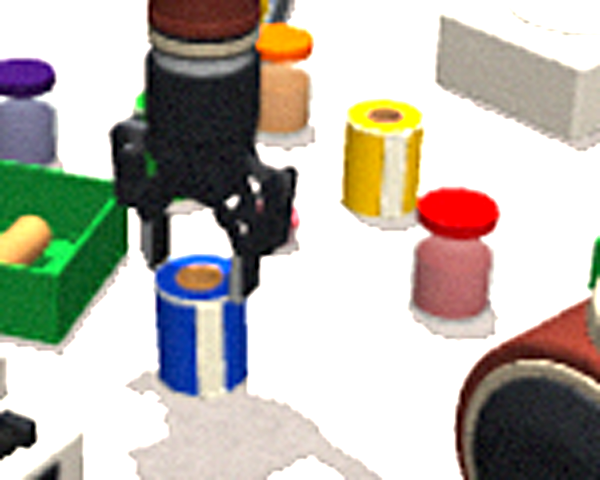

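The pads hold the roll too firmly and it just lifts upright. I'll tilt it by pushing its side against the fixed printer's right housing edge (108 mm high), so I need to measure that face.

```bash
python3 - <<'E'
from h import *
t=get_image("top"); crop(t,215,110,315,240,5,"t13.png")
for p in [(254.4,179),(250,215)]: print(ray(t,*p,.108).round(3))
w=get_image("wrist"); crop(w,60,0,600,400,1.4,"w13.png")
E
```

```text
[0.537 0.109 0.108]
[0.445 0.118 0.108]
```

View pics/t13.png

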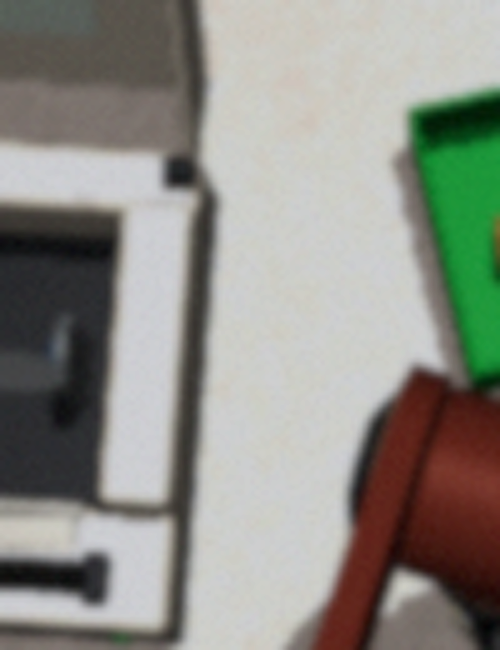

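View pics/w13.png

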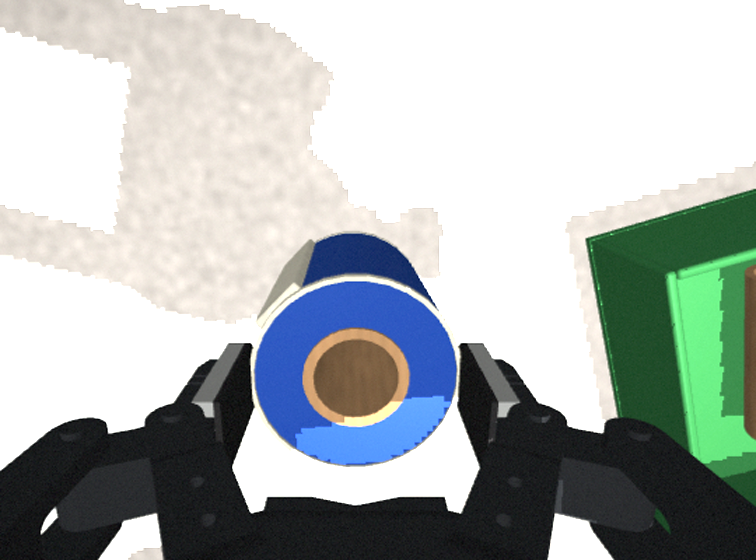

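```bash
python3 - <<'E'
from h import *
t=get_image("top")
for p in [(253,150),(251,180),(249,210)]: print(ray(t,*p,.108).round(3))
rel([.525,.065,.146],86.6)
E
```

```text
[0.612 0.115 0.108]
[0.534 0.118 0.108]
[0.458 0.121 0.108]
pos [ 0.4265 -0.0483  0.072 ] yaw 86.69 tilt [-0. -0. -1.] rel cm [11.88  9.18 -7.4 ] twist 0.1 t 12.03
```

>>> move_arm:
  increments:
    - [0,0,-3,0,6]
    - [2,2,-7.4,0,6]
    - [6,5,-7.4,0,6]
    - [11.8,9.2,-7.4,0,6]
    - [11.8,9.2,-7.4,0,6]

```text
t: 12.65
tool_pos: [0.5269, 0.0663, 0.1461]
tool_rot: [-2.281, -2.159, -0.001]
contact_force: [-0.2, -0.5, -2.2]
opening: 0.0632
```

>>> move_arm:
  increments:
    - [1,0,0,0,6]
    - [2,0,0,0,6]
    - [2.6,0,0,0,6]
    - [3.2,0,0,0,6]

```text
t: 13.15
tool_pos: [0.5272, 0.0953, 0.1469]
tool_rot: [2.284, 2.154, -0.001]
contact_force: [0.2, -5.6, 2.0]
opening: 0.0635
```

```bash
python3 - <<'E'
from h import *
rel([.525,.11,.146],86.6)
s=get_image("side"); crop(s,190,140,340,270,4,"s14.png")
E
```

```text
pos [0.5272 0.0953 0.1469] yaw 86.65 tilt [ 0.001 -0.002 -1.   ] rel cm [ 1.45 -0.31  0.09] twist 0.1 t 13.15
```

View pics/s14.png

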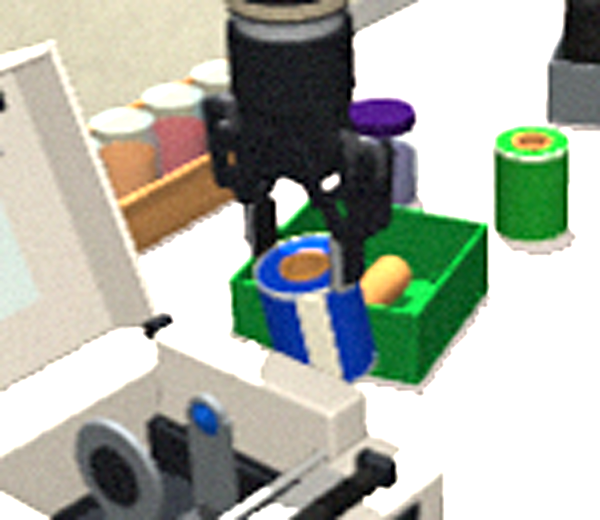

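It tilts as planned, at about 6 N, with the roll leaning at crop px (315,310). I'll keep going.

>>> move_arm:
  increments:
    - [0.5,0,0,0,6]
    - [1.0,0,0,0,6]
    - [1.5,0,0,0,6]
    - [2.0,0,0,0,6]

```text
t: 13.7
tool_pos: [0.5296, 0.1164, 0.1478]
tool_rot: [2.283, 2.155, 0.004]
contact_force: [1.0, -4.2, 7.2]
opening: 0.0627
```

```bash
python3 - <<'E'
from h import *
rel([.42,-.02,.15],86.6)
s=get_image("side"); crop(s,190,140,340,270,4,"s15.png")
E
```

```text
pos [0.5296 0.1164 0.1478] yaw 86.69 tilt [ 0.003 -0.    -1.   ] rel cm [-14.25 -10.15  -0.26] twist 0.1 t 13.7
```

View pics/s15.png

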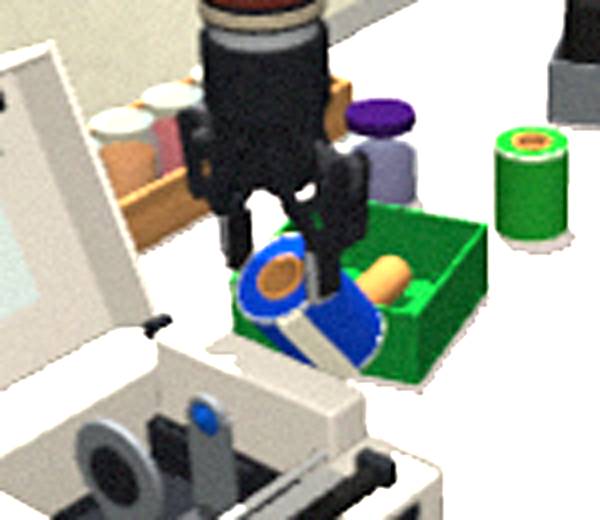

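>>> move_arm:
  increments:
    - [0.4,0,0,0,6]
    - [0.8,0,0,0,6]
    - [1.2,0,0,0,6]
    - [1.2,0,0,0,6]

```text
t: 14.25
tool_pos: [0.5307, 0.1288, 0.1478]
tool_rot: [2.282, 2.155, 0.006]
contact_force: [3.8, -2.4, 5.0]
opening: 0.0637
```

```bash
python3 - <<'E'
from h import *
rel([.42,-.02,.15],86.6)
s=get_image("side"); crop(s,190,140,340,270,4,"s16.png")
E
```

```text
pos [0.5307 0.1288 0.1478] yaw 86.72 tilt [ 0.005  0.001 -1.   ] rel cm [-15.49 -10.2   -0.28] twist 0.1 t 14.25
```

View pics/s16.png

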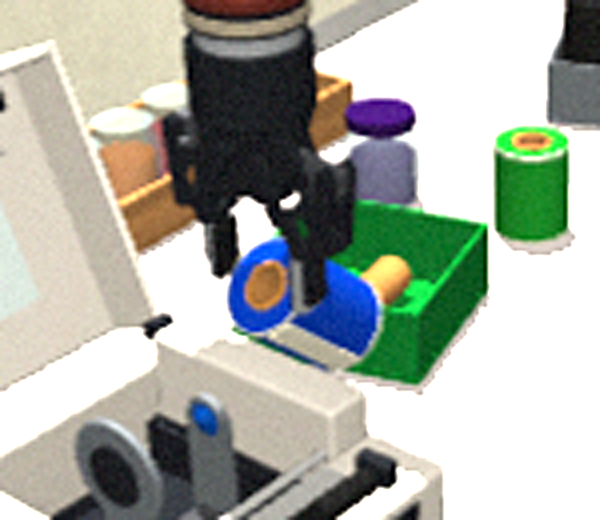

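>>> move_arm:
  increments:
    - [-1,0,-2,0,6]
    - [-5,-4,-2,0,6]
    - [-10,-9,-1,0,6]
    - [-11.5,-10.4,2,0,6]
    - [-11.5,-10.4,5,0,6]

```text
t: 14.92
tool_pos: [0.4163, 0.0189, 0.095]
tool_rot: [-2.286, -2.152, -0.001]
contact_force: [-0.1, 0.1, -2.3]
opening: 0.0631
```

```bash
python3 - <<'E'
from h import *
rel([.42,.02,.06],86.6)
s=get_image("side"); crop(s,250,140,400,270,4,"s17.png")
E
```

```text
pos [0.4163 0.0189 0.095 ] yaw 86.53 tilt [-0.001  0.002 -1.   ] rel cm [0.13 0.36 3.5 ] twist -0.1 t 14.93
```

View pics/s17.png

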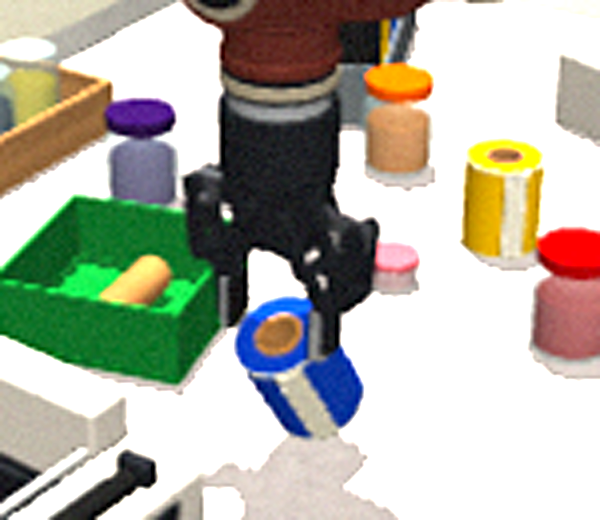

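>>> move_arm:
  increments:
    - [0,0,2.4,0,6]
    - [1.2,0,3.0,0,6]
    - [2.4,0,3.6,0,6]
    - [3.4,0,4.4,0,6]
    - [4.2,0,5.3,0,6]

```text
t: 15.6
tool_pos: [0.4254, 0.0643, 0.0484]
tool_rot: [2.285, 2.155, 0.018]
contact_force: [0.3, 12.3, 15.8]
opening: 0.063
```

```bash
python3 - <<'E'
from h import *
rel([.42,.07,.034],86.6)
s=get_image("side"); crop(s,230,150,380,280,4,"s18.png")
E
```

```text
pos [0.4254 0.0643 0.0484] yaw 86.63 tilt [ 0.009  0.007 -1.   ] rel cm [ 0.52 -0.59  1.44] twist 0.0 t 15.6
```

View pics/s18.png

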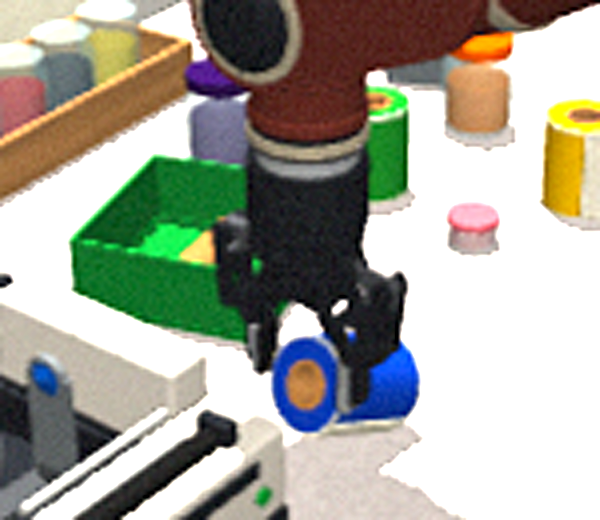

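>>> move_arm:
  increments:
    - [0.4,0,0.5,0,6]
    - [0.6,0,1.0,0,6]
    - [0.6,0,1.3,0,6]
    - [0.6,0,1.3,0,6.6]
    - [0.6,0,1.3,0,7.2]

```text
t: 16.27
tool_pos: [0.4205, 0.0669, 0.0296]
tool_rot: [-2.284, -2.155, 0.002]
contact_force: [-0.1, -0.0, 0.1]
opening: 0.072
```

```bash
python3 - <<'E'
from h import *
rel([.42,.07,.034],86.6)
s=get_image("side"); crop(s,230,150,380,280,4,"s19.png"); w=get_image("wrist"); crop(w,60,0,600,400,1.4,"w19.png")
E
```

```text
pos [0.4205 0.0669 0.0296] yaw 86.68 tilt [-0.002 -0.    -1.   ] rel cm [ 0.3  -0.07 -0.44] twist 0.1 t 16.27
```

View pics/s19.png

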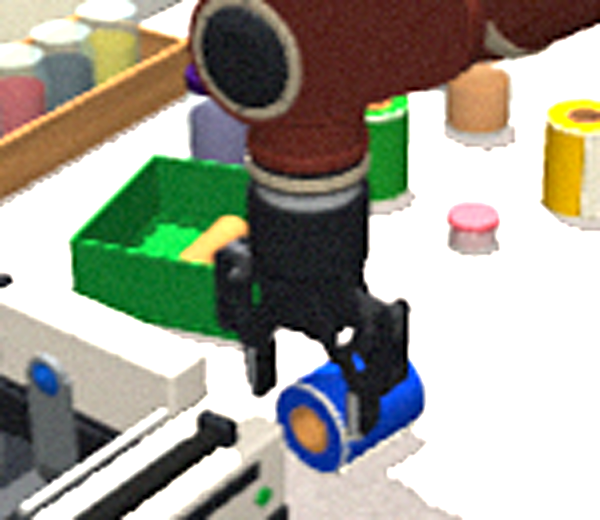

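View pics/w19.png

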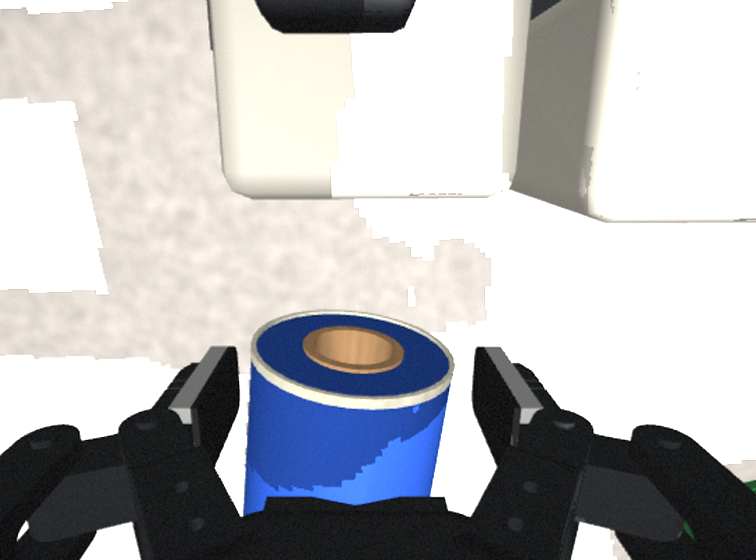

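>>> move_arm:
  increments:
    - [0,0,0,0,8.5]
    - [0,0,-3,0,8.5]
    - [-1,0,-8,0,8.5]
    - [-2,0,-14,0,8.5]
    - [-2,0,-14,0,8.5]

```text
t: 17.0
tool_pos: [0.4237, 0.0466, 0.1765]
tool_rot: [2.279, 2.149, 0.012]
contact_force: [-0.2, -0.1, -0.5]
opening: 0.085
```

```bash
python3 - <<'E'
from h import *
rel([.42,.04,.034],86.6)
w=get_image("wrist"); crop(w,60,0,600,400,1.4,"w20.png")
for k in blobs(w,(100,120,40),(125,255,255),1000):
    r=cv2.minAreaRect(k); print(r,[ray(w,*p,.04)[:2].round(4).tolist() for p in cv2.boxPoints(r)])
s=get_image("side"); crop(s,230,150,380,280,4,"s20.png")
E
```

```text
pos [0.4237 0.0466 0.1765] yaw 86.64 tilt [ 0.012 -0.001 -1.   ] rel cm [-0.67 -0.5  14.25] twist 0.0 t 17.0
((298.73187255859375, 204.79620361328125), (74.75299072265625, 93.07988739013672), 5.47736930847168) [[0.3718, -0.0078], [0.3877, 0.0744], [0.4487, 0.0647], [0.4376, -0.019]]
```

View pics/w20.png

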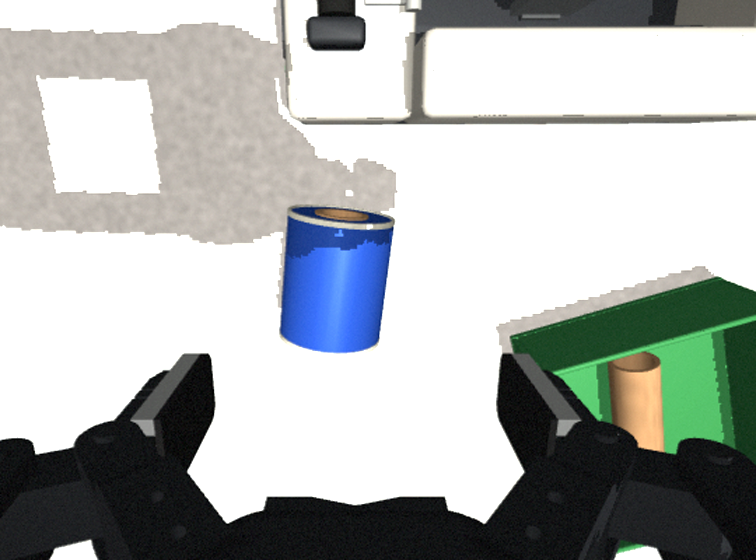

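View pics/s20.png

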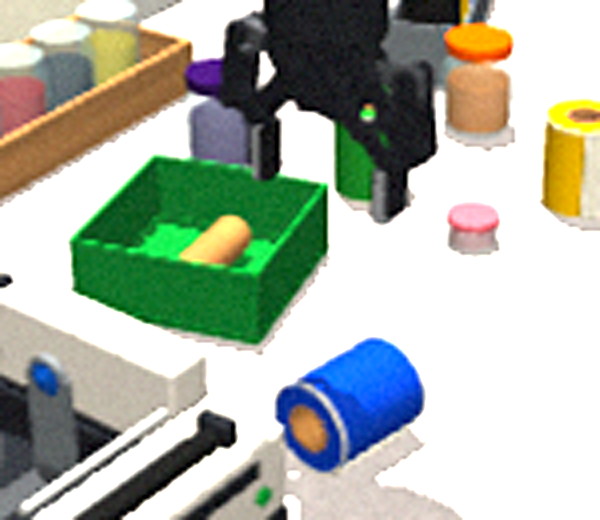

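```bash
python3 - <<'E'
from h import *
w=get_image("wrist"); rel([.42,.04,.034],81)
k=max(blobs(w,(100,120,40),(125,255,255),1000),key=cv2.contourArea)[:,0]
crop(w,230,130,380,280,5,"w21.png")
y0,y1=k[:,1].min(),k[:,1].max(); print(y0,y1)
for v in (y0+25,(y0+y1)//2+5,y1-20):
    q=k[k[:,1]==v][:,0]; a=ray(w,q.min()-.5,v,.036); b=ray(w,q.max()+.5,v,.036); print(v,q.min(),q.max(),a.round(4),b.round(4),((a+b)/2).round(4),np.linalg.norm(a-b).round(4))
print("near end",ray(w,np.median(k[k[:,1]>=y1-1][:,0]),y1+.5,.064).round(4))
E
```

```text
pos [0.4196 0.0473 0.1693] yaw 86.68 tilt [-0.001  0.    -1.   ] rel cm [-0.73  0.1  13.53] twist 5.7 t 17.15
156 254
181 269 344 [0.3832 0.0532 0.036 ] [0.4468 0.0495 0.036 ] [0.415  0.0513 0.036 ] 0.0637
210 267 340 [0.3791 0.0278 0.036 ] [0.4425 0.0241 0.036 ] [0.4108 0.026  0.036 ] 0.0636
234 265 336 [0.3752 0.0059 0.036 ] [0.4382 0.0022 0.036 ] [0.4067 0.004  0.036 ] 0.0631
near end [ 0.4117 -0.0025  0.064 ]
```

View pics/w21.png

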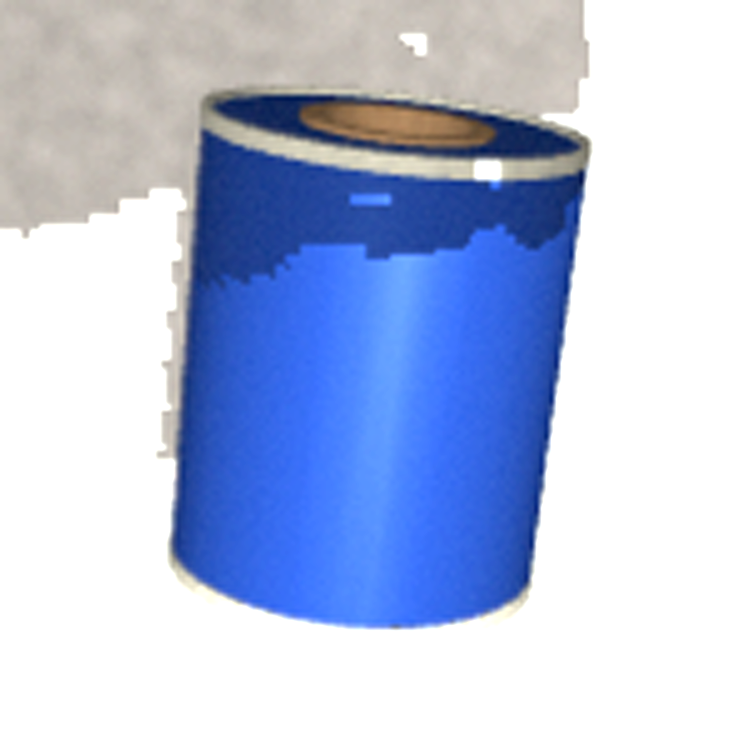

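```bash
python3 - <<'E'
from h import *
w=get_image("wrist")
print("far top",ray(w,230+385/5,130+152/5,.064).round(4),"near top",ray(w,230+355/5,130+629/5,.064).round(4))
c=[.4125,.035,.034]
rel([.4125,.035,.034],80.2)
E
```

```text
far top [0.4161 0.0741 0.064 ] near top [ 0.4065 -0.0025  0.064 ]
pos [0.4191 0.0474 0.1685] yaw 86.69 tilt [-0.003  0.    -1.   ] rel cm [-1.28 -0.55 13.45] twist 6.5 t 17.2
```

>>> move_arm:
  increments:
    - [-0.8,-0.4,3,4,8.5]
    - [-1.3,-0.55,7,6.5,8.5]
    - [-1.3,-0.55,11,6.5,8.5]
    - [-1.3,-0.55,13.6,6.5,8.5]
    - [-1.3,-0.55,13.6,6.5,8.5]

```text
t: 17.82
tool_pos: [0.41, 0.0351, 0.0302]
tool_rot: [-2.398, -2.019, 0.01]
contact_force: [-0.1, 0.6, 1.0]
opening: 0.0851
```

```bash
python3 - <<'E'
from h import *
rel([.4125,.0355,.030],80.2)
w=get_image("wrist"); crop(w,60,0,600,400,1.4,"w22.png")
E
```

```text
pos [0.41   0.0351 0.0302] yaw 80.2 tilt [-0.009  0.001 -1.   ] rel cm [0.08 0.24 0.02] twist 0.0 t 17.82
```

View pics/w22.png

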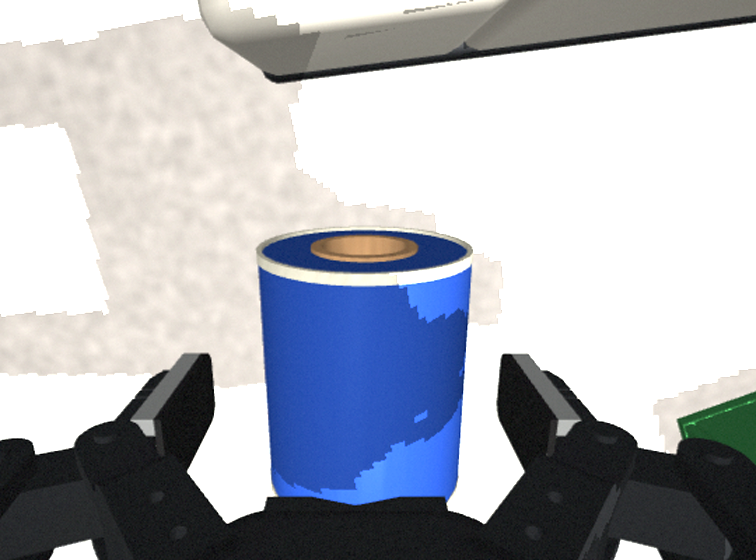

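The lying roll is aligned and nearly centred between the pads. I'll grip it at mid-length with 40 N and lift.

>>> move_arm:
  increments:
    - [0.1,0.1,0,0,6]
    - [0.1,0.1,0,0,6]
    - [0.1,0.1,0,0,6]
    - [0.1,0.1,0,0,6]
  newtons: 40

```text
t: 18.38
tool_pos: [0.4141, 0.0359, 0.0363]
tool_rot: [-2.4, -2.022, 0.004]
contact_force: [-9.6, 2.2, 13.2]
opening: 0.0601
```

>>> move_arm:
  increments:
    - [0,0,-3,0,6]
    - [0,0,-7,0,6]
    - [0,0,-12,0,6]
    - [0,0,-16,-6.4,6]
    - [0,0,-16,-6.4,6]

```text
t: 19.0
tool_pos: [0.418, 0.0353, 0.2002]
tool_rot: [2.28, 2.149, 0.012]
contact_force: [0.5, 0.5, -1.3]
opening: 0.0601
```

```bash
python3 - <<'E'
from h import *
rel([.541,.2,.19],86.6)
s=get_image("side"); crop(s,220,110,370,270,4,"s23.png"); w=get_image("wrist"); crop(w,60,0,600,400,1.4,"w23.png")
E
```

```text
pos [0.418  0.0353 0.2002] yaw 86.6 tilt [ 0.011 -0.001 -1.   ] rel cm [17.17 11.29  1.14] twist 0.0 t 19.0
```

View pics/s23.png

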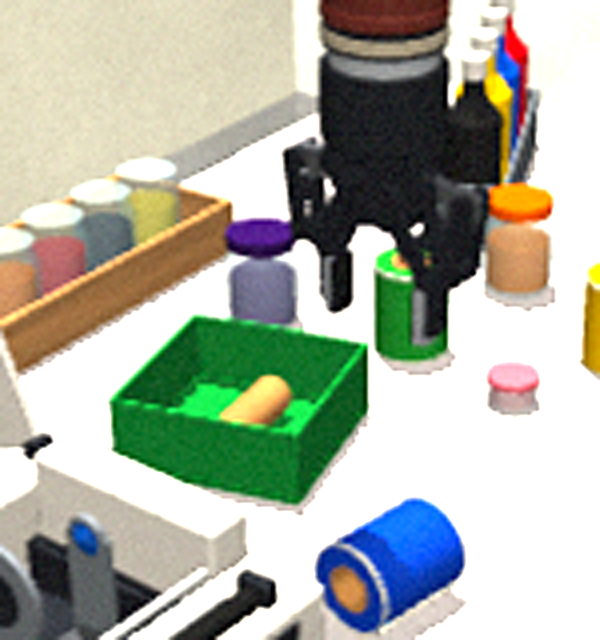

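View pics/w23.png

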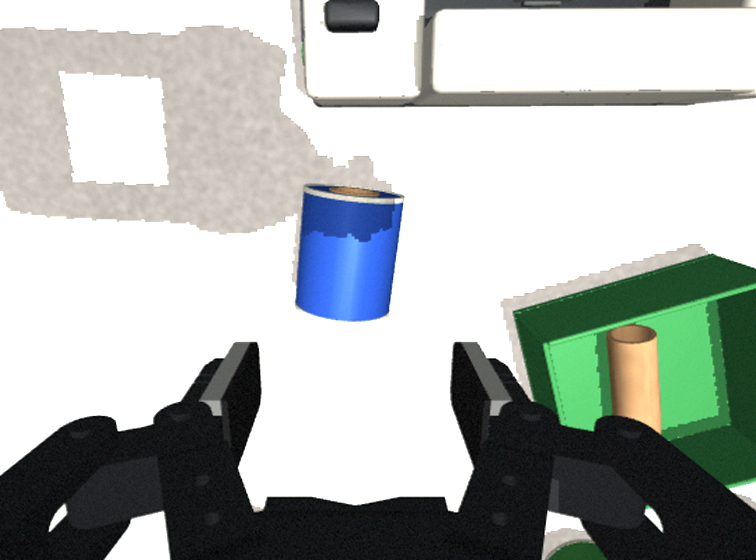

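The grip slipped off: with about 63 mm between them the pads sit further back, so they held above the roll's middle. The roll is still lying in place at crop px (350,255). I'll remeasure and grip about 9 mm lower.

```bash
cat > roll.py <<'E'
from h import *
w=get_image("wrist")
k=max(blobs(w,(100,120,40),(125,255,255),1000),key=cv2.contourArea)[:,0]
y0,y1=k[:,1].min(),k[:,1].max(); P=[]
for v in (y0+25,(y0+y1)//2+5,y1-20):
    q=k[k[:,1]==v][:,0]; a=ray(w,q.min()-.5,v,.036); b=ray(w,q.max()+.5,v,.036); P.append((a+b)/2); print(v,P[-1].round(4),np.linalg.norm(a-b).round(4))
d=P[0]-P[2]; yaw=np.degrees(np.arctan2(d[1],d[0]))
n=ray(w,np.median(k[k[:,1]>=y1-1][:,0]),y1+2,.064); yc=n[1]+.04*np.sin(np.radians(yaw)); xc=P[1][0]+(yc-P[1][1])/np.tan(np.radians(yaw))
print("axis yaw",yaw.round(1),"near end",n.round(4),"centre",round(xc,4),round(yc,4)); rel([xc,yc,.021],yaw)
E
python3 roll.py; python3 roll.py
```

```text
163 [0.4153 0.0502 0.036 ] 0.0638
188 [0.4111 0.0272 0.036 ] 0.0632
209 [0.4079 0.0071 0.036 ] 0.0625
axis yaw 80.4 near end [ 0.4129 -0.004   0.064 ] centre 0.4125 0.0354
pos [0.4147 0.0355 0.1939] yaw 86.56 tilt [-0.  0. -1.] rel cm [-0.03 -0.22 17.29] twist 6.2 t 19.15
163 [0.415  0.0505 0.036 ] 0.0635
189 [0.4113 0.0266 0.036 ] 0.0639
210 [0.4082 0.0066 0.036 ] 0.0632
axis yaw 81.1 near end [ 0.4135 -0.0044  0.064 ] centre 0.4126 0.0351
pos [0.4143 0.0356 0.1931] yaw 86.57 tilt [-0.002  0.    -1.   ] rel cm [-0.06 -0.13 17.21] twist 5.4 t 19.2
```

>>> move_arm:
  increments:
    - [0,-0.2,5,5.8,8.5]
    - [0,-0.2,11,5.8,8.5]
    - [0,-0.2,15,5.8,8.5]
    - [0,-0.15,17.2,5.8,8.5]
    - [0,-0.15,17.2,5.8,8.5]

```text
t: 19.82
tool_pos: [0.4102, 0.0358, 0.0189]
tool_rot: [-2.389, -2.032, 0.008]
contact_force: [0.1, -0.3, 0.2]
opening: 0.0848
```

>>> move_arm:
  increments:
    - [0,0,0,0,7.5]
    - [0,0,0,0,6.5]
    - [0,0,0,0,6.0]
    - [0,0,0,0,6.0]
  newtons: 40

```text
t: 20.32
tool_pos: [0.4146, 0.0355, 0.0239]
tool_rot: [2.391, 2.035, 0.002]
contact_force: [-1.6, 1.2, 6.6]
opening: 0.0629
```

>>> move_arm:
  increments:
    - [0,0,-2,0,5.8]
    - [0,0,-5,0,5.8]
    - [0,0,-10,0,5.8]
    - [0,0,-16,-5.8,5.8]
    - [0,0,-17,-5.8,5.8]

```text
t: 20.95
tool_pos: [0.4162, 0.0353, 0.1977]
tool_rot: [2.281, 2.149, 0.011]
contact_force: [-0.1, 0.8, -3.2]
opening: 0.0627
```

```bash
python3 - <<'E'
from h import *
rel([.541,.2,.19],86.6)
s=get_image("side"); crop(s,220,110,370,270,4,"s24.png"); w=get_image("wrist"); crop(w,60,0,600,400,1.4,"w24.png")
E
```

```text
pos [0.4162 0.0353 0.1977] yaw 86.59 tilt [ 0.01  -0.001 -1.   ] rel cm [17.18 11.47  0.88] twist -0.0 t 20.95
```

View pics/s24.png

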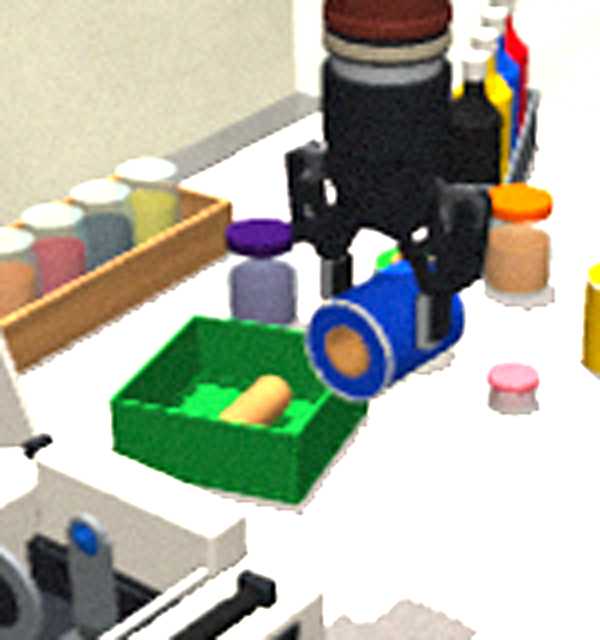

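View pics/w24.png

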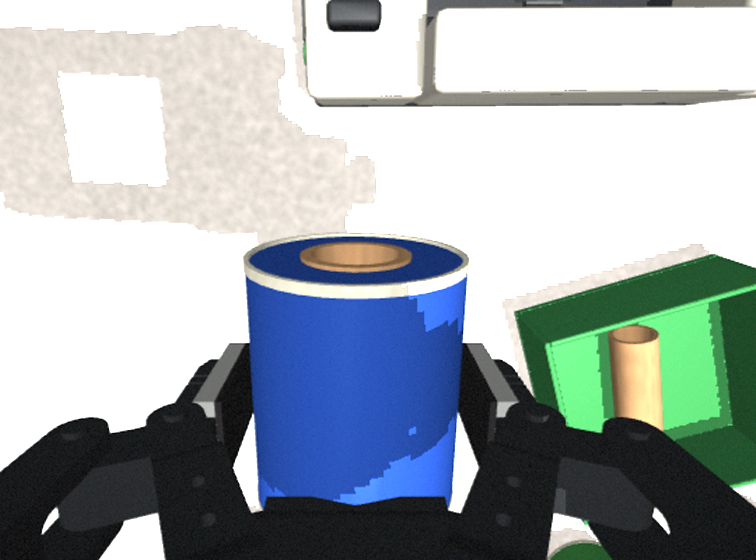

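```bash
cat > held.py <<'E'
from h import *
from scipy.optimize import fsolve
w=get_image("wrist"); o=sensors.get_obs(); T=Ro.from_rotvec(o["tool_rot"]).as_matrix()
g=w["image"].astype(int); hsv=cv2.cvtColor(w["image"],cv2.COLOR_RGB2HSV)
crop(w,210,140,420,300,3.5,"held.png")
m=cv2.inRange(hsv,(5,70,60),(25,200,255)); m[:, :280]=0; m[:,350:]=0; m[:150]=0; m[215:]=0
c=max(cv2.findContours(m,cv2.RETR_EXTERNAL,cv2.CHAIN_APPROX_NONE)[0],key=cv2.contourArea)
print("bore rim ellipse",cv2.fitEllipse(c),cv2.boundingRect(c))
def px(v): return proj(w,o["tool_pos"]+T@np.array(v))
import sys
if len(sys.argv)>1:
    rt,rb=float(sys.argv[1]),float(sys.argv[2])
    s=fsolve(lambda v:[px([v[0],0,v[1]-.032])[1]-rt,px([v[0],0,v[1]+.032])[1]-rb],[.04,-.01]); print("x_end,z_c tool",s.round(4), "bore row pred",px([s[0],0,s[1]]))
E
python3 held.py 212.9 167.1
```

```text
bore rim ellipse ((314.1611328125, 183.1476287841797), (20.636112213134766, 76.46389770507812), 90.19886779785156) (280, 173, 70, 22)
x_end,z_c tool [ 0.041  -0.0281] bore row pred [310.63045885 184.30979388]
```

View pics/held.png

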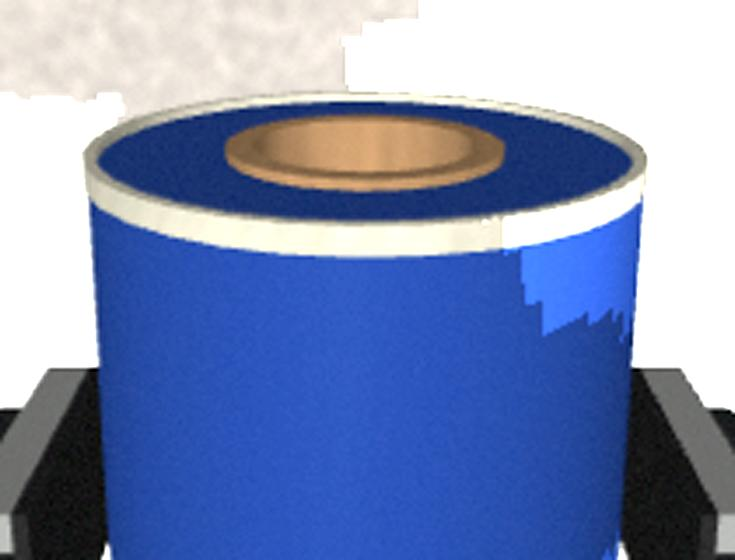

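```bash
python3 held.py 204.6 166.3; python3 held.py 206 166.3; python3 held.py 203 166.3
```

```text
bore rim ellipse ((314.13861083984375, 183.14080810546875), (20.666282653808594, 76.37755584716797), 90.2179946899414) (280, 173, 70, 22)
x_end,z_c tool [ 0.0381 -0.0104] bore row pred [311.87784717 181.2632903 ]
bore rim ellipse ((314.1175842285156, 183.18080139160156), (20.707706451416016, 76.26250457763672), 90.28815460205078) (280, 173, 70, 22)
x_end,z_c tool [ 0.0388 -0.0135] bore row pred [312.80659163 181.68767243]
bore rim ellipse ((314.11407470703125, 183.15451049804688), (20.721282958984375, 76.26063537597656), 90.29475402832031) (280, 173, 70, 22)
x_end,z_c tool [ 0.0372 -0.0045] bore row pred [313.46361648 180.76934312]
```

```bash
python3 - <<'E'
from h import *
rel([.540,.2085,.19],86.6)
E
```

```text
pos [0.4121 0.0357 0.1894] yaw 86.57 tilt [-0.005  0.    -1.   ] rel cm [18.02 11.74 -0.11] twist -0.0 t 21.25
```

>>> move_arm:
  increments:
    - [3,2,-0.5,0,5.8]
    - [8,5,-0.5,0,5.8]
    - [13,8.5,-0.5,0,5.8]
    - [17,11.3,-0.3,0,5.8]
    - [17.8,11.6,0,0,5.8]
  newtons: 80

```text
t: 21.88
tool_pos: [0.5399, 0.208, 0.1893]
tool_rot: [-2.282, -2.155, 0.006]
contact_force: [-0.1, 0.2, -2.9]
opening: 0.0617
```

>>> move_arm:
  increments:
    - [0,0,0,0,5.8]
    - [0,0,0,0,5.8]

```text
t: 22.12
tool_pos: [0.539, 0.2053, 0.1915]
tool_rot: [-2.287, -2.153, 0.002]
contact_force: [-0.1, -0.5, -3.0]
opening: 0.0613
```

```bash
python3 - <<'E'
from h import *
rel([.540,.2085,.129],86.6)
s=get_image("side"); crop(s,150,110,300,290,3.3,"s25.png"); w=get_image("wrist"); crop(w,60,0,600,400,1.4,"w25.png")
E
```

```text
pos [0.539  0.2053 0.1915] yaw 86.53 tilt [-0.001 -0.001 -1.   ] rel cm [0.33 0.09 6.25] twist -0.1 t 22.12
```

View pics/s25.png

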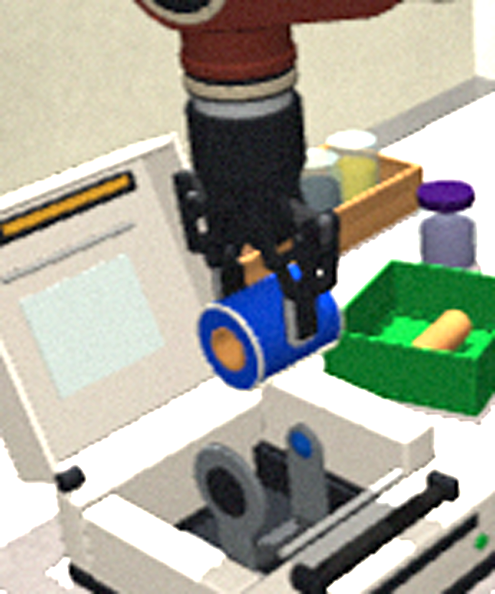

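View pics/w25.png

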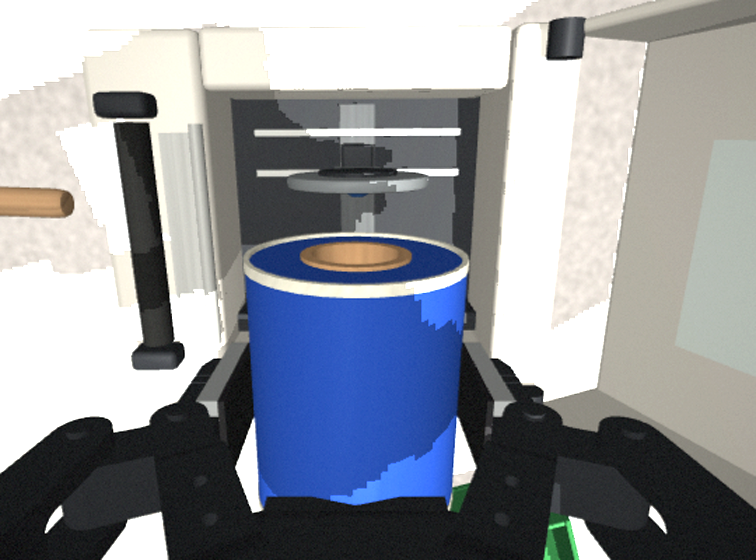

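```bash
python3 - <<'E'
from h import *
w=get_image("wrist"); crop(w,200,100,430,220,3.4,"w26.png")
for r in (184,188,192): print(r,ray(w,357/1.4+60,r/1.4,.124).round(4))
rel([.540,.2085,.129],86.6)
E
```

```text
184 [0.5434 0.2562 0.124 ]
188 [0.5433 0.2545 0.124 ]
192 [0.5432 0.2527 0.124 ]
pos [0.5396 0.2054 0.1926] yaw 86.52 tilt [ 0.001  0.    -1.   ] rel cm [0.31 0.02 6.36] twist -0.1 t 22.27
```

View pics/w26.png

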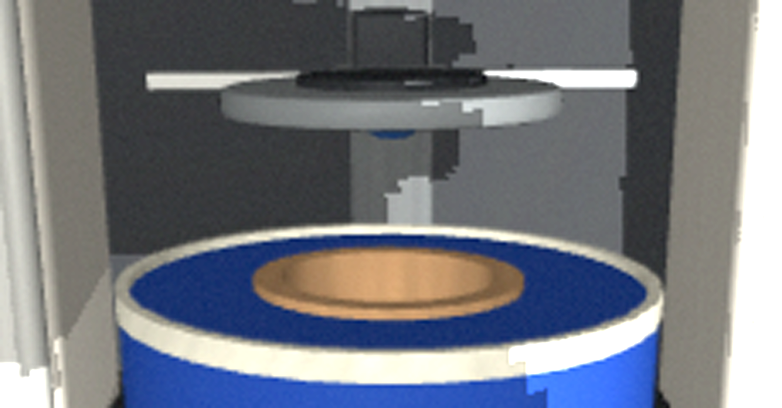

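>>> move_arm:
  increments:
    - [0,0,2,0,5.8]
    - [0,0,4,0,5.8]
    - [0,0,5.6,0,5.8]
    - [0,0,6.2,0,5.8]
    - [0,0,6.2,0,5.8]

```text
t: 22.9
tool_pos: [0.5396, 0.2063, 0.1294]
tool_rot: [-2.286, -2.154, 0.002]
contact_force: [-0.6, 0.6, -2.2]
opening: 0.0613
```

```bash
python3 - <<'E'
from h import *
rel([.541,.237,.129],86.6)
s=get_image("side"); crop(s,170,150,290,290,4,"s27.png"); w=get_image("wrist"); crop(w,60,0,600,400,1.4,"w27.png")
E
```

```text
pos [0.5396 0.2063 0.1294] yaw 86.59 tilt [-0.001 -0.    -1.   ] rel cm [ 3.08 -0.04  0.04] twist -0.0 t 22.9
```

View pics/s27.png

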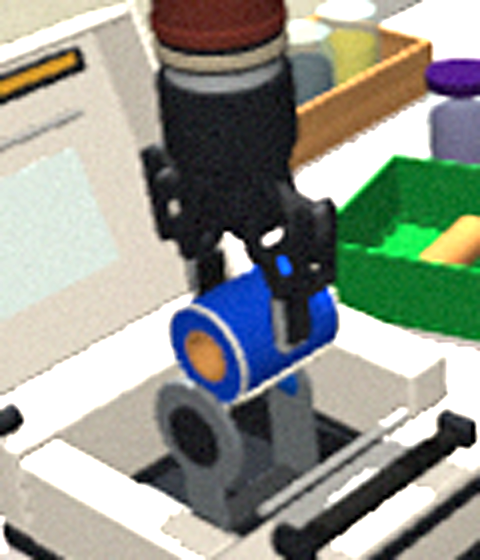

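View pics/w27.png

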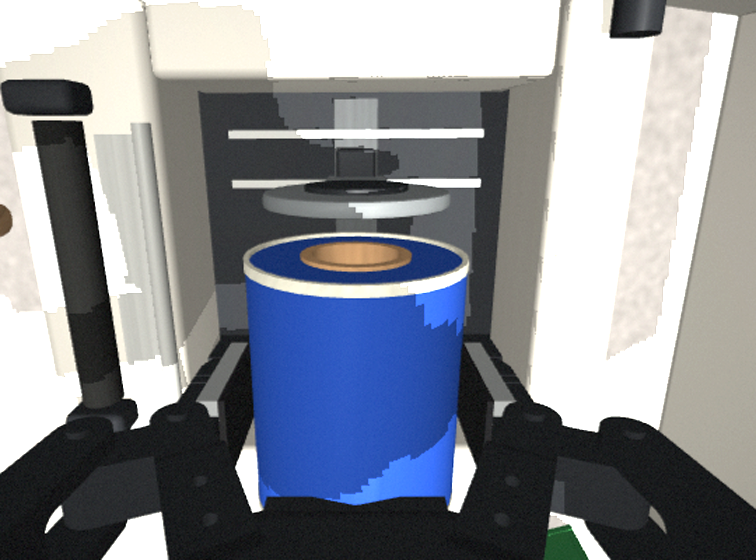

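>>> move_arm:
  increments:
    - [0.8,0,0,0,5.8]
    - [1.6,0,0,0,5.8]
    - [2.4,0,0,0,5.8]
    - [3.1,0,0,0,5.8]
    - [3.2,0,0,0,5.8]

```text
t: 23.62
tool_pos: [0.5421, 0.2378, 0.1306]
tool_rot: [2.284, 2.154, -0.003]
contact_force: [-0.6, -6.8, -0.1]
opening: 0.0611
```

```bash
python3 - <<'E'
from h import *
rel([.541,.237,.129],86.6)
s=get_image("side"); crop(s,170,150,290,290,4,"s28.png"); w=get_image("wrist"); crop(w,60,0,600,400,1.4,"w28.png")
E
```

```text
pos [0.5421 0.2378 0.1306] yaw 86.64 tilt [ 0.001 -0.003 -1.   ] rel cm [-0.08 -0.11  0.16] twist 0.0 t 23.62
```

View pics/s28.png

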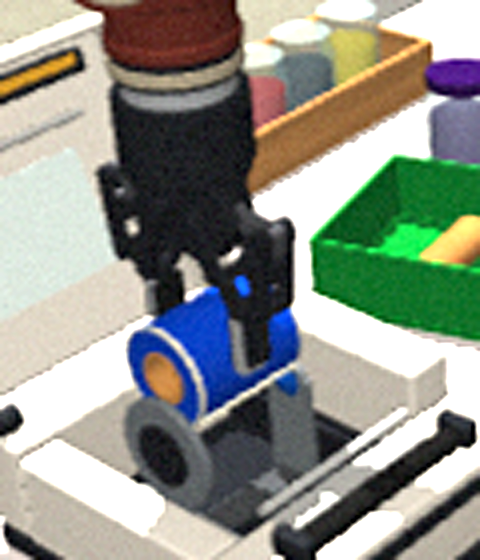

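View pics/w28.png

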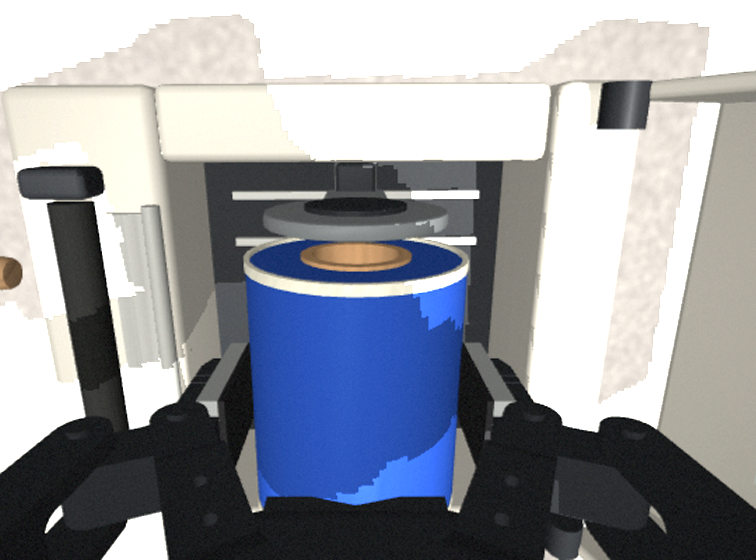

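The guide is pushed open (about 7 N) by the roll's left end, and the roll's right end is clear of the fixed hub. I'll lower it now.

>>> move_arm:
  increments:
    - [0,0,0.8,0,5.8]
    - [0,0,1.6,0,5.8]
    - [0,0,2.4,0,5.8]
    - [0,0,3.2,0,5.8]

```text
t: 24.22
tool_pos: [0.5424, 0.2372, 0.0986]
tool_rot: [2.284, 2.153, -0.003]
contact_force: [-0.8, -7.0, 1.7]
opening: 0.0616
```

```bash
python3 - <<'E'
from h import *
rel([.541,.237,.078],86.6)
s=get_image("side"); crop(s,170,150,290,290,4,"s29.png"); w=get_image("wrist"); crop(w,60,0,600,400,1.4,"w29.png")
E
```

```text
pos [0.5424 0.2372 0.0986] yaw 86.6 tilt [ 0.001 -0.003 -1.   ] rel cm [-0.02 -0.14  2.06] twist -0.0 t 24.23
```

View pics/s29.png

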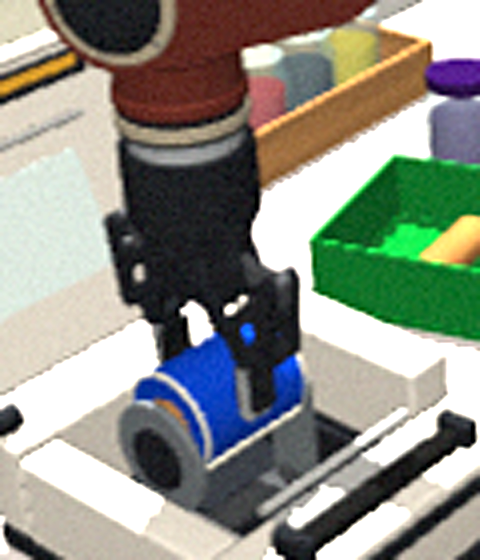

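View pics/w29.png

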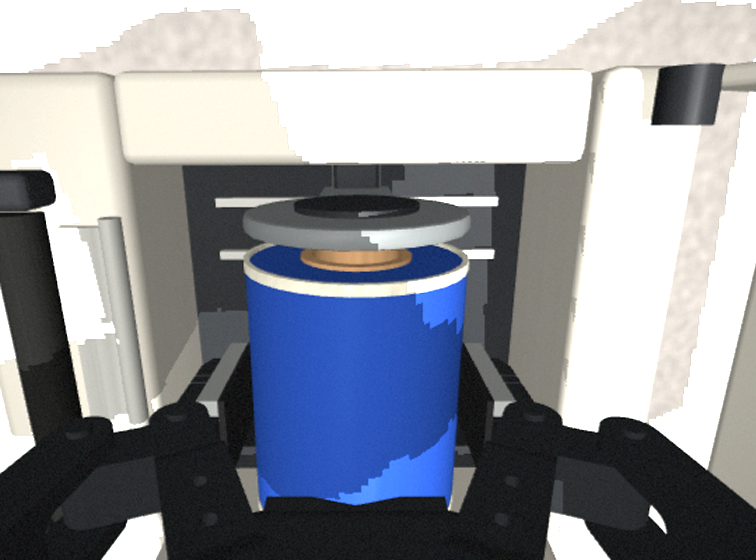

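>>> move_arm:
  increments:
    - [0,0,0.7,0,5.8]
    - [0,0,1.4,0,5.8]
    - [0,0,2.0,0,5.8]
    - [0,0,2.1,0,5.8]

```text
t: 24.82
tool_pos: [0.5416, 0.2374, 0.077]
tool_rot: [2.285, 2.154, -0.004]
contact_force: [-1.7, -6.9, 1.7]
opening: 0.0614
```

```bash
python3 - <<'E'
from h import *
rel([.541,.225,.078],86.6)
s=get_image("side"); crop(s,170,150,290,290,4,"s30.png"); w=get_image("wrist"); crop(w,60,0,600,400,1.4,"w30.png")
E
```

```text
pos [0.5416 0.2374 0.077 ] yaw 86.62 tilt [-0.001 -0.003 -1.   ] rel cm [-1.24  0.02 -0.09] twist 0.0 t 24.82
```

View pics/s30.png

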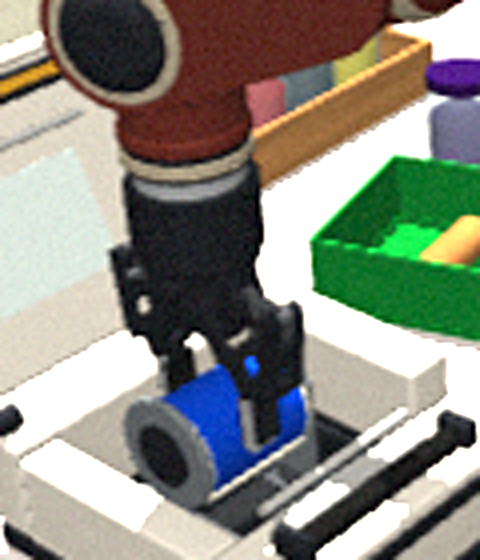

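View pics/w30.png

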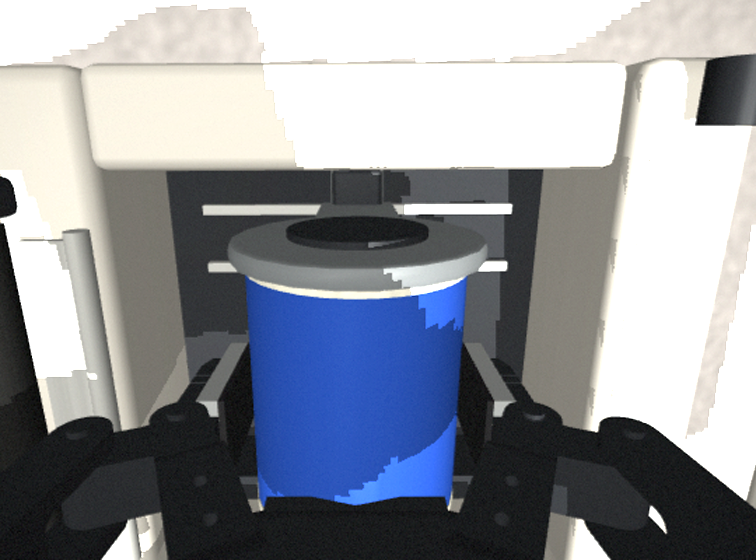

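The plate is now flush with the roll, so the left hub is in the bore. I'll slide the roll right onto the fixed hub.

>>> move_arm:
  increments:
    - [-0.4,0,0,0,5.8]
    - [-0.8,0,0,0,5.8]
    - [-1.1,0,0,0,5.8]
    - [-1.3,0,0,0,5.8]
    - [-1.3,0,0,0,5.8]

```text
t: 25.55
tool_pos: [0.5411, 0.2259, 0.0775]
tool_rot: [-2.286, -2.154, -0.001]
contact_force: [-1.3, -1.7, -1.0]
opening: 0.0613
```

>>> move_arm:
  increments:
    - [-0.2,0,0,0,5.8]
    - [-0.3,0,0,0,5.8]
    - [-0.3,0,0,0,5.8]

```text
t: 25.92
tool_pos: [0.5411, 0.2258, 0.0777]
tool_rot: [-2.283, -2.152, -0.01]
contact_force: [0.2, 10.8, -2.9]
opening: 0.0613
```

```bash
python3 - <<'E'
from h import *
rel([.541,.225,.078],86.6)
s=get_image("side"); crop(s,170,150,290,290,4,"s31.png"); w=get_image("wrist"); crop(w,60,0,600,400,1.4,"w31.png")
E
```

```text
pos [0.5411 0.2258 0.0777] yaw 86.61 tilt [ 0.002  0.007 -1.   ] rel cm [-0.08 -0.01 -0.03] twist 0.0 t 25.93
```

View pics/s31.png

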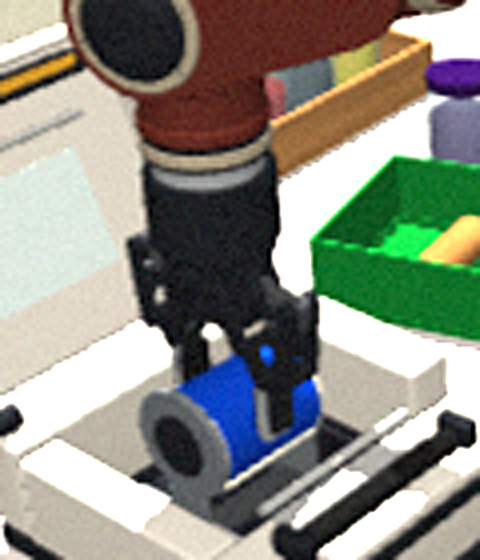

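View pics/w31.png

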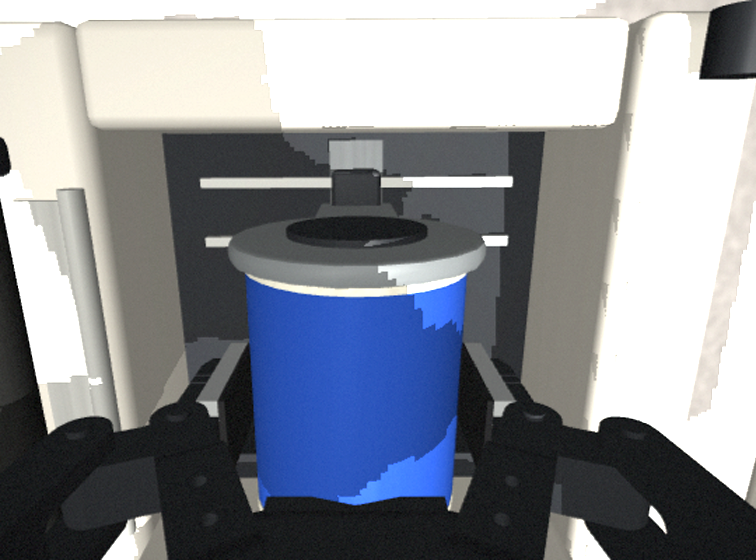

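>>> move_arm:
  increments:
    - [0.25,0,0,0,5.8]
    - [0.25,0,0,0,6.5]
    - [0.25,0,0,0,7.4]
    - [0.25,0,0,0,7.4]
    - [0.25,0,0,0,7.4]

```text
t: 26.65
tool_pos: [0.5411, 0.2246, 0.0773]
tool_rot: [2.287, 2.154, 0.0]
contact_force: [0.1, -0.4, -0.7]
opening: 0.074
```

```bash
python3 - <<'E'
from h import *
rel([.541,.225,.078],86.6)
s=get_image("side"); crop(s,170,150,290,290,4,"s32.png"); w=get_image("wrist"); crop(w,60,0,600,400,1.4,"w32.png")
E
```

```text
pos [0.5411 0.2246 0.0773] yaw 86.57 tilt [ 0.  0. -1.] rel cm [ 0.03 -0.02 -0.07] twist -0.0 t 26.65
```

View pics/w32.png

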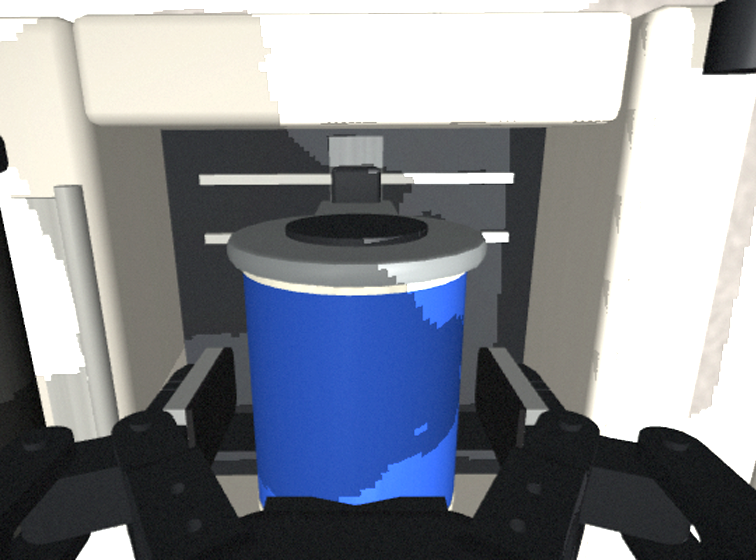

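Released, with the roll still flush against the guide. I'll raise the hand straight up and inspect.

>>> move_arm:
  increments:
    - [0,0,-2,0,7.4]
    - [0,0,-5,0,7.4]
    - [0,0,-10,0,7.4]
    - [0,0,-16,0,7.4]
    - [0,0,-21,0,7.4]

```text
t: 27.38
tool_pos: [0.5413, 0.2249, 0.2919]
tool_rot: [2.285, 2.153, 0.005]
contact_force: [0.8, 1.5, -0.9]
opening: 0.0739
```

>>> move_arm:
  increments:
    - [1,0,-3,0,7.4]
    - [1,0,-3,0,7.4]
    - [1,0,-3,0,7.4]

```text
t: 27.75
tool_pos: [0.5411, 0.2345, 0.3165]
tool_rot: [-2.286, -2.154, 0.002]
contact_force: [0.1, 0.3, -0.8]
opening: 0.0739
```

```bash
python3 - <<'E'
from h import *
rel([.541,.225,.3],86.6)
s=get_image("side"); crop(s,170,190,290,300,6,"s33.png"); w=get_image("wrist"); crop(w,180,60,460,270,2.8,"w33.png")
t=get_image("top"); crop(t,165,130,265,245,5,"t33.png")
k=max(blobs(w,(100,120,40),(125,255,255),1000),key=cv2.contourArea)[:,0]
y0,y1=k[:,1].min(),k[:,1].max()
for v in (y0+12,(y0+y1)//2,y1-10):
    q=k[k[:,1]==v][:,0]; a=ray(w,q.min()-.5,v,.092); b=ray(w,q.max()+.5,v,.092); print(v,((a+b)/2).round(4),np.linalg.norm(a-b).round(4))
print("near end top z.12",ray(w,np.median(k[k[:,1]>=y1-1][:,0]),y1+1,.12).round(4), "plate-side",ray(w,np.median(k[:,0]),y0,.12).round(4))
E
```

```text
pos [0.5411 0.2345 0.3165] yaw 86.59 tilt [-0.001 -0.    -1.   ] rel cm [-0.95  0.05  1.65] twist -0.0 t 27.75
154 [0.5426 0.2467 0.092 ] 0.0637
178 [0.5405 0.2203 0.092 ] 0.0638
204 [0.5393 0.1903 0.092 ] 0.0641
near end top z.12 [0.5385 0.187  0.12  ] plate-side [0.5435 0.2631 0.12  ]
```

View pics/s33.png

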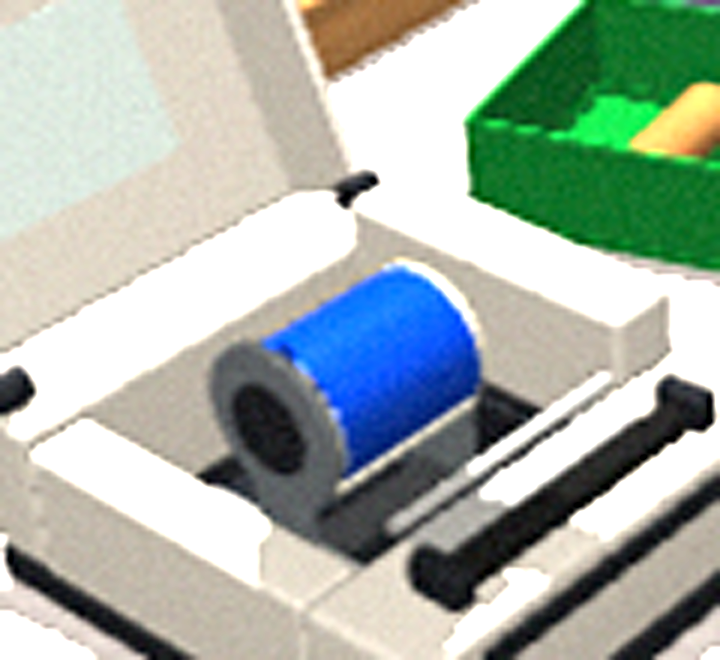

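View pics/w33.png

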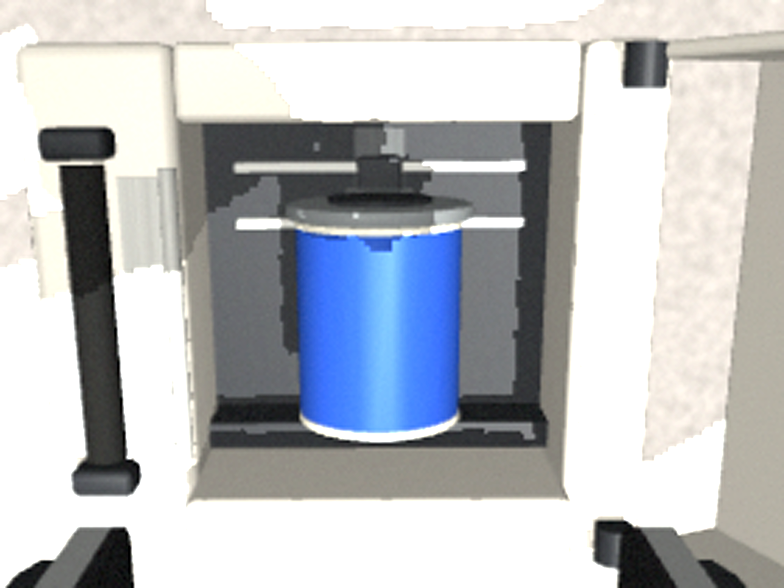

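View pics/t33.png

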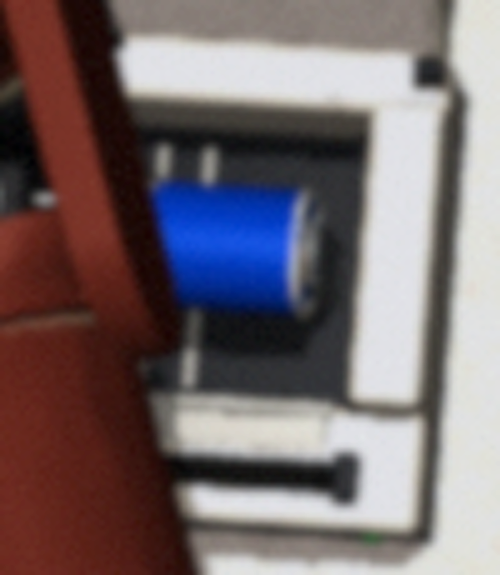

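>>> move_arm:
  increments:
    - [-5,0,-1,10,7.4]
    - [-10,0,-1,20,7.4]
    - [-15,0,-1,30,7.4]
    - [-18,0,-1,40,7.4]
    - [-18,0,-1,50,7.4]

```text
t: 28.52
tool_pos: [0.5303, 0.0529, 0.3257]
tool_rot: [-2.987, -0.972, 0.004]
contact_force: [0.1, 0.0, 0.4]
opening: 0.074
```

>>> move_arm:
  increments:
    - [0,0,0,10,7.4]
    - [0,0,0,20,7.4]
    - [0,0,0,30,7.4]
    - [0,0,0,40,7.4]
    - [0,0,0,50,7.4]

```text
t: 29.15
tool_pos: [0.5304, 0.0549, 0.3256]
tool_rot: [3.119, -0.376, -0.004]
contact_force: [-0.2, -0.6, 0.1]
opening: 0.074
```

>>> move_arm:
  increments:
    - [0,0,0,10,7.4]
    - [0,0,0,20,7.4]
    - [0,0,0,30,7.4]
    - [0,0,0,38,7.4]
    - [0,0,0,38,7.4]

```text
t: 29.78
tool_pos: [0.5304, 0.055, 0.3258]
tool_rot: [2.831, -1.36, -0.003]
contact_force: [0.3, -0.1, 0.4]
opening: 0.0735
```

```bash
python3 - <<'E'
from h import *
rel([.52,.15,.3],-50); print(sensors.get_obs()["q"].round(2))
s=get_image("side"); w=get_image("wrist"); crop(w,60,0,600,400,1.4,"w34.png"); t=get_image("top"); crop(t,165,130,265,245,5,"t34.png")
s0=cv2.imread("pics/side0.png"); s1=s["image"][:,:,::-1]
for n,i in(("before",s0),("now",s1)):
    g=cv2.GaussianBlur(cv2.cvtColor(np.ascontiguousarray(i),cv2.COLOR_BGR2GRAY),(3,3),0)[250:275,203:228]; m=(g<55).astype(np.uint8)
    nn,l,st,c=cv2.connectedComponentsWithStats(m); j=1+np.argmax(st[1:,4]); print(n,c[j]+[203,250],st[j])
E
```

```text
pos [0.5304 0.055  0.3258] yaw -51.33 tilt [-0.002  0.    -1.   ] rel cm [-8.07 -5.13  2.58] twist -1.3 t 29.77
[-0.04 -0.21  1.7  -0.    1.65  2.43]
before [213.19473684 262.48947368] [  1   3  18  20 190]
now [214.32704403 261.2327044 ] [  5   3  14  17 159]
```

View pics/w34.png

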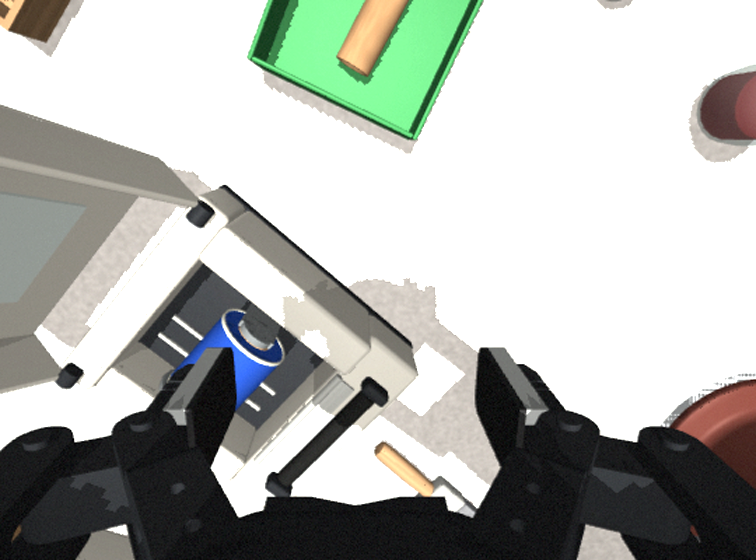

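View pics/t34.png

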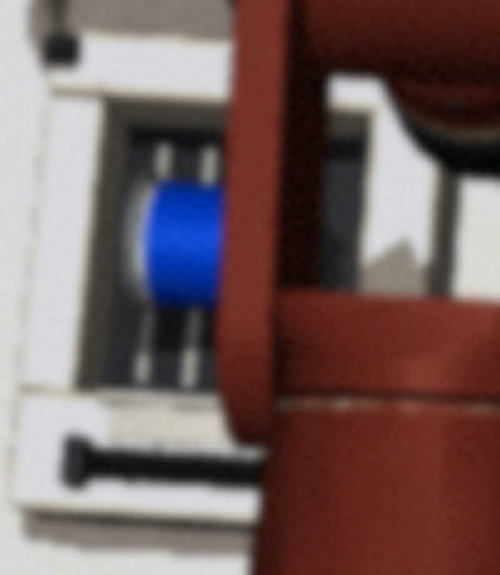

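```bash
python3 - <<'E'
from h import *
s=get_image("side"); w=get_image("wrist"); crop(w,170,200,280,290,6.5,"w35.png")
s0=cv2.imread("pics/side0.png"); s1=np.ascontiguousarray(s["image"][:,:,::-1])
f=lambda i:cv2.resize(i[232:284,190:252],None,fx=6.2,fy=6.2,interpolation=cv2.INTER_CUBIC)
cv2.imwrite("pics/cmp.png",np.hstack([f(s0),f(s1)]))
E
```

```text
(no output)
```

View pics/w35.png

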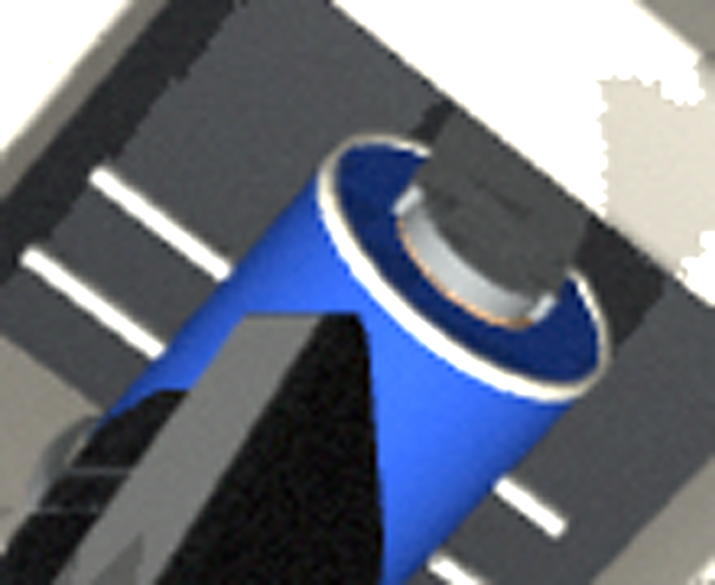

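View pics/cmp.png

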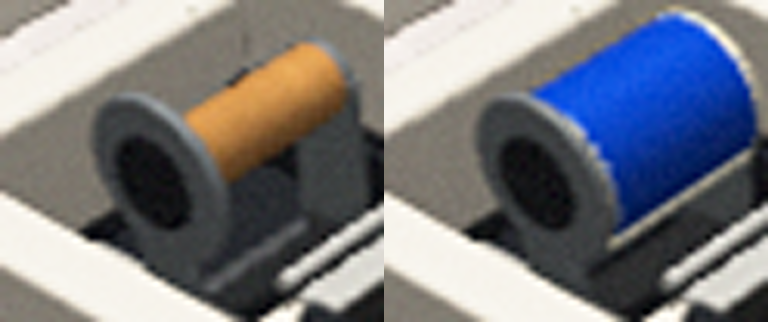

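```bash
python3 - <<'E'
from h import *
s=get_image("side"); s0=cv2.imread("pics/side0.png")[:,:,::-1]; d0=dict(s,image=np.ascontiguousarray(s0))
for nm,lo,hi in [("pink",(160,60,120),(176,170,255)),("yellow",(24,150,120),(32,255,255)),("green roll/tray",(55,150,60),(70,255,255)),("orange lid",(8,200,150),(16,255,255)),("violet",(125,120,30),(140,255,200)),("red",(0,200,150),(4,255,255))]:
    for n,d in(("before",d0),("now",s)):
        print(nm,n,[np.round(cv2.minAreaRect(k)[0],1).tolist() for k in blobs(d,lo,hi,25)])
cv2.imwrite("pics/final.png",s["image"][:,:,::-1]); o=sensors.get_obs(); print(o["t"],o["contact_force"].round(1))
E
```

```text
pink before []
pink now []
yellow before [[8.5, 320.5], [43.7, 300.6], [375.0, 178.5], [343.2, 131.5]]
yellow now [[8.5, 320.5], [44.3, 301.6], [375.5, 178.5]]
green roll/tray before [[277.8, 210.6], [322.5, 189.0]]
green roll/tray now [[445.3, 211.9], [278.2, 210.6], [322.5, 189.0]]
orange lid before [[349.5, 159.5]]
orange lid now [[349.0, 160.5]]
violet before [[284.5, 169.0]]
violet now [[285.0, 169.5]]
red before []
red now [[394.5, 201.5]]
30.075 [0.1 0.1 0.2]
```

View pics/final.png

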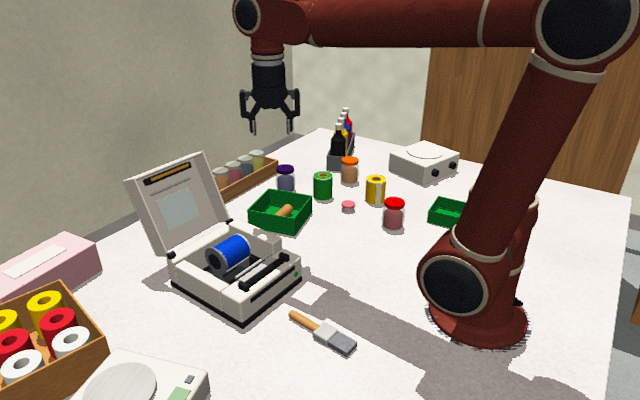

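The roll is seated at side px (228,252), the core lies in the large tray at (285,211), the other items stand in place and the gripper is clear. I'm handing in.

```bash
python3 -c "
from station import order; print(order.finish_job())"
```

```text
the job is handed in; nothing more can be done
None
```

The empty core is in the larger green tray and the blue roll is loaded in the printer. I handed the job in at about 30 s with the gripper open and touching nothing.

**How it went**
- **Core:** I gripped it, slid it 10 mm left off the fixed hub, lifted it out and set it in the tray.
- **Blue roll:** I tilted it against the printer's right housing, laid it on its side, gripped it again at mid-length and used its end to push the guide open. Then I lowered it and slid it right until it stopped against the fixed hub.

**What did not work first time**
- Tipping the roll on the table just slid it upright.
- One grip on the lying roll slipped off because it was too high; gripping 9 mm lower held.

**Last checks**
- **Seating:** The guide plate is back where it was with the core loaded, within about 1 mm by eye in the side view. It lies flush on the roll, and the fixed hub's arm lies flush and concentric on the other end. The roll spans about 0.187 to 0.263 m in y, against a seat at about 0.2235 m.
- **One disagreement:** An automatic comparison of the guide's dark centre was off by about 1.7 px between the two pictures. I put that down to changed shadow, because the enlarged pictures side by side agree.
- **Other items:** The yellow and green rolls and the orange and violet jars are within about 1 px of where they started. The colour check could not compare the pink pot and the red jar, but both stand upright in the last picture and I never reached for either.

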